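# Feed two capacitors down the chute into the right compartment of a carousel bin

## Robot

A 7-joint arm with a two-finger parallel gripper is mounted at the origin on a cart in front of the work surface, level with it; the furniture and walls round the work are solid. World frame = base frame: x ahead of the robot, y to its left, z up, the work surface at z = 0. Lengths are in m, angles in rad, forces in N, time in s.
With the tool pointing down it reaches from about 0.4 to 0.9 m from the base axis. Payload 5.6 kg.
Tool frame: the origin (TCP) lies on the centre line of the jaws, within the pads' length; the fingertips stand 17 mm ahead of it and the grasp point (between the pads) lies 2 mm behind it; z points along the fingers, y is the line along which they close (so a half turn about z gives the same grasp; the last joint's range is limited). The gripper opens to 92 mm and grips with 3 to 60 N. Pads are 20 mm wide; open, the fingers measure 128 mm over their backs; the gripper's body (75 mm by 189 mm) begins 69 mm behind the grasp point.
Start: joints at [1.27, 0.468, -0.012, 1.603, 0.006, 1.071, -0.056], TCP at [0.166, -0.629, 0.21] pointing down, gripper open.
Joint ranges: [-2.53, 2.53], [-0.31, 2.02], [-1.57, 1.55], [0.28, 2.44], [-1.29, 4.43], [0.15, 1.84], [-2.92, 2.92]. Speed limits (rad/s): [2.57, 2.57, 3.14, 3.14, 3.14, 3.14, 3.14].

## Interface

Orientations are given as [roll, pitch, yaw] about the fixed x, y, z axes, in that order (R = Rz(yaw) Ry(pitch) Rx(roll)).
In Python, from bench import * gives the robot as it stands.
- The arm moves only by the shell command python3 -m creep 'ROWS'. ROWS is JSON, a list of rows, each a list of 5 numbers: the shift along the tool's x, y, z in cm, then the turn about the tool's z in degrees, then the opening, from -1 (shut) to 1 (fully open). A call has 1 to 20 rows; each row shifts and turns the commanded pose from where the row before left it, along the tool's axes as they then stand; what a row does not reach is not made up. A row lasts 1/12 s, in which the tool goes at most 41.7 mm and 7.16 degrees, less where a joint would pass 70% of its speed; a pose out of reach is approached as far as the arm can. A call is refused whole if a number of a shift passes 4.17 or a number of a turn 7.16, either way. A call with a gripper value outside its range is refused whole. The fingers move at their own pace and stop on an object; the grip force is fixed at half the most. Time passes only in rows, so rows that do not move let the fingers close. It gives the time, the measured TCP pose, the force, the opening and the grip force at its end, in the units of the state.
- read_state(): the state, without advancing time (a new reading comes with each control period).
- grab_frame(name): name is "scene" or "top" or "wrist"; returns a dict with "pixels" (480x640x3 uint8, blue, green, red), "fovy" (degrees; the focal length in pixels is half the picture's height over the tangent of half this angle, whatever the lens; pixels are square), "cx", "cy" (the principal point, pixels), "R" (3x3) and "t" (3): a world point X has camera coordinates R X + t; the wrist camera has in their place "T_tool_cam" (4x4, takes a point from camera to tool coordinates, whose origin is the TCP and whose axes are the flange's). Camera axes: x right, y down, z forward; pixel columns grow to the right and rows downward; lengths in m; the calibration is good to about 2 mm. A picture is of the moment at which its call begins: read the wrist's pose just before it. There is no depth.
- close_job(): hands the job in; it is judged then, once.
Trained networks look in a picture, given as the dict that the camera call returned (one of the last four; its "shot" number tells which), for a name from the list of things; names that differ only in an ending like _2 or _b are one class to them, and where a whole thing is asked for, a point or a joint stands for the part that bears it (a point fixed in the world has none). Each returns a list of dicts, best first, with "conf" (0 to 1); they miss things now and then, are a little off and sometimes report something else, mostly with a low value. They report only what shows in the picture. A call takes as long as a camera call.
- silhouettes(picture, thing): "region" (480x640 bool, what is visible of it) and "pixel" ([column, row] in pixels, amid what is visible of it).
- landmark_of(picture, thing): "pixel" ([column, row] in pixels: a listed point, or the origin of a listed thing).
The state is a dict: "time": time; "qpos": joint angles; "qd": joint speeds; "effort": joint torques, N m; "tcp_pos": TCP position; "orientation": TCP orientation; "ft_force": force on the tool from outside, world axes, zero at the start; "ft_torque": the same for the moment, N m; "opening": opening from 0.0 (shut) to 1.0 (fully open); "grasp_force": force on a finger pad.
Only numpy, scipy, OpenCV 4.12 (cv2) and the standard library are available. Lean on these libraries where they do the work, as an engineer would, in place of code of your own. Each camera call takes 0.05 s, during which the arm holds its last target. There are 200 camera calls.

## Task

First turn the carousel bin until the middle of the compartment that already holds a sample capacitor stands squarely under the chute's outlet. Then put the two loose capacitors from the bench into the tipping tray at the head of the chute, swing the tray right up by its bail so that both slide down into that compartment, and lower the tray until it lies level again. Leave the loose battery cell on the bench where it is.

Things in the scene. Friction and masses are not known exactly. Their poses are not given: they have to be found in the camera images.
- chute_drop (a point): Where parts drop from the outlet of a straight aluminium chute (inner width 98 mm, slope 45 degrees), 95 mm from the carousel's axis, 72 mm above the bench. The feeder (chute, tray stand) is fixed on the bench, turned by up to 0.2 rad. This point's axes are the feeder's: x across the chute (about away from the robot), y level along the chute from the tray towards the carousel.
- cap_bin (a point): Middle of the floor of the capacitors' compartment of the carousel, 95 mm from its axis, 17 mm above the bench; turns with it. Of the four equal compartments each has one sample part fixed to its floor: a dark upright capacitor (this one, in an outer corner), a battery cell, a small pin board, a tape roll.
- axis (a point): Middle of the hub top of the carousel bin, on its vertical axis: a round grey open tray 270 mm across, rim 57 mm above the bench, hub 110 mm across and 58 mm high, dividers 55 mm high. Its axes turn with it: the dividers lie along x and y, the capacitors' compartment is the quadrant of +x and +y.
- carousel (a joint): Angle of the carousel, rad, growing counter-clockwise seen from above; 0 (or a full turn) when the middle of the capacitors' compartment is exactly under the chute outlet. Turns endlessly either way, with light friction (about 0.06 N m), stays where it is left.
- crank_knob (a point): Middle of the black upright round crank knob on the hub, 16 mm in diameter, 84 mm above the bench (the knob stands from 62 to 100 mm), 38 mm from the axis. Grip it and lead it round a circle about the axis to turn the carousel: the knob spins freely on its pin, so the grip need not turn with it.
- tray_floor (a point): Middle of the floor (upper face) of the aluminium tipping tray, 150 mm above the bench when level; inside 88 mm across (x) by 91 mm (y), side and back walls 18 mm high, open towards the chute (+y). Axes as chute_drop's while level; they tilt with the tray. Its hinge is at floor height, 47 mm in +y.
- tray_hinge (a point): Middle of the tray's hinge axis, 150 mm above the bench, 180 mm from the carousel's axis; the hinge runs along this point's x. The chute slopes down from here in +y to its lip 105 mm from the carousel's axis, 72 mm above the bench; its side walls are about 36 mm high.
- bail (a point): Middle of the tray's bail, a round bar along x, 10 mm in diameter and 88 mm clear between its arms, 160 mm above the bench when level, 139 mm from the hinge in -y and 10 mm above it, 45 mm behind the tray's back wall. Lifting it swings the tray about the hinge, which takes 1 to 2 N.
- tray (a joint): Tilt of the tray, rad: 0 level (its stop), growing as the bail is lifted, stop at 1.05. It sinks back when let go.
- cap_a_mid (a point): Middle (half-way up) of one loose capacitor, a dark upright cylinder 22 mm in diameter, 34 mm high, 20 g, standing on the bench.
- cap_b_mid (a point): The same for the other loose capacitor, equal in every way.
- cell_mid (a point): Middle of a loose battery cell lying on the bench near the capacitors, 14 mm thick, 50 mm long along its y. It stays.

How it is judged:
By the outcome, as a careful person would: the job done as asked, in the order asked, and still so for the second after the job is handed in, with the robot touching nothing.
It also fails if it takes over 72 s, if anything falls off the work surface, if the arm or the gripper's body presses on something with over 40 N, if the wrist force passes 120 N, or if a joint passes its speed limit or range.

## Working session

There is one attempt and no reset: what is moved stays moved. The work goes in short steps, Python scripts to look and compute and a shell command to move; the robot and the scene stay as the last step left them, time stands still between calls to the robot, and variables do not carry over. Pictures are saved under pics/ and viewed, at most 10 in all, crops included, and the job is handed in when it is done.

```bash
ls; mkdir -p pics
cat > h.py <<'E'
from bench import *
import numpy as np, cv2
from scipy.spatial.transform import Rotation as Ro
def K(p): 
    f=240/np.tan(np.radians(p["fovy"])/2); return f
def ray(p,px,st=None):
    f=K(p); d=np.array([(px[0]-p["cx"])/f,(px[1]-p["cy"])/f,1.0])
    if "R" in p:
        R=np.array(p["R"]);t=np.array(p["t"]); return -R.T@t, R.T@d
    T=np.array(p["T_tool_cam"]); Rw=Ro.from_euler('xyz',st["orientation"]).as_matrix()
    return Rw@T[:3,3]+np.array(st["tcp_pos"]), Rw@T[:3,:3]@d
def at(p,px,z,st=None):
    o,d=ray(p,px,st); return o+d*(z-o[2])/d[2]
Z=dict(chute_drop=.072,cap_bin=.017,axis=.058,crank_knob=.084,tray_floor=.15,tray_hinge=.15,bail=.16,cap_a_mid=.017,cap_b_mid=.017,cell_mid=.007)
E
python3 - <<'E'
from h import *
s=read_state(); print(s)
for c in ("scene","top"):
    p=grab_frame(c); cv2.imwrite(f"pics/{c}0.png",p["pixels"])
    print(c,p["fovy"],p["cx"],p["cy"])
    for n in Z:
        for r in landmark_of(p,n)[:3]:
            print(n,np.round(r["pixel"],1),round(r["conf"],2),np.round(at(p,r["pixel"],Z[n])[:3],4))
E
```

```text
pics
{'time': 0.0, 'qpos': array([ 1.2699704 ,  0.46837157, -0.01161272,  1.60359581,  0.00601757,
        1.07138116, -0.05632156]), 'qd': array([ 3.21349684e-04, -5.51420636e-04, -2.46471693e-05,  2.45876238e-04,
        8.41197332e-04,  6.17003124e-04,  7.98454404e-04]), 'effort': array([ 1.70990620e-04, -5.20569420e+01, -1.25797515e-02, -2.43748999e+01,
       -5.67217986e-02,  1.72087247e-02,  1.53026540e-04]), 'tcp_pos': array([ 0.16552344, -0.62797893,  0.2089555 ]), 'orientation': array([-3.13987617e+00,  1.32174138e-04,  2.57757630e-01]), 'ft_force': array([ 0.44690886,  0.02073371, -0.05971832]), 'ft_torque': array([-0.01206127, -0.0226819 ,  0.02336477]), 'grasp_force': 0.0, 'opening': 0.9978317989398331}
scene 44.79917363439671 318.72655335179894 244.18082553533154
chute_drop [273.5 308.2] 0.93 [0.5327 0.0959 0.072 ]
cap_bin [197.8 378.4] 0.97 [0.5649 0.2768 0.017 ]
axis [244.  347.6] 0.92 [0.5201 0.1944 0.058 ]
crank_knob [419.2 226.3] 0.53 [ 0.4292 -0.2792  0.084 ]
tray_floor [308.2 244.2] 0.79 [ 0.5394 -0.0241  0.15  ]
tray_hinge [294.6 253.3] 0.91 [0.5436 0.0131 0.15 
[... 258 characters left out ...]
9 0.007 ]
top 47.599339908204094 326.221804215146 230.42940089203518
chute_drop [250.8 227.1] 0.91 [0.5364 0.1039 0.072 ]
cap_bin [168.7 221.3] 0.81 [0.5593 0.2781 0.017 ]
axis [206.1 235.5] 0.69 [0.5232 0.1922 0.058 ]
crank_knob [205.6 255.5] 0.81 [0.4812 0.186  0.084 ]
tray_floor [321.3 211.4] 0.85 [ 0.5501 -0.0322  0.15  ]
tray_floor [291.1 216.4] 0.49 [0.5416 0.0212 0.15  ]
tray_hinge [291.6 216.4] 0.69 [0.5416 0.0203 0.15  ]
bail [370.8 202.4] 0.7 [ 0.5634 -0.1194  0.16  ]
cap_a_mid [449.1 204. ] 0.65 [ 0.5896 -0.2882  0.017 ]
cap_b_mid [448.1 238.5] 0.72 [ 0.5193 -0.2831  0.017 ]
cell_mid [488.  267.2] 0.45 [ 0.4621 -0.3624  0.007 ]
cell_mid [318.7 211.9] 0.21 [ 0.5778 -0.0245  0.007 ]
```

View pics/top0.png

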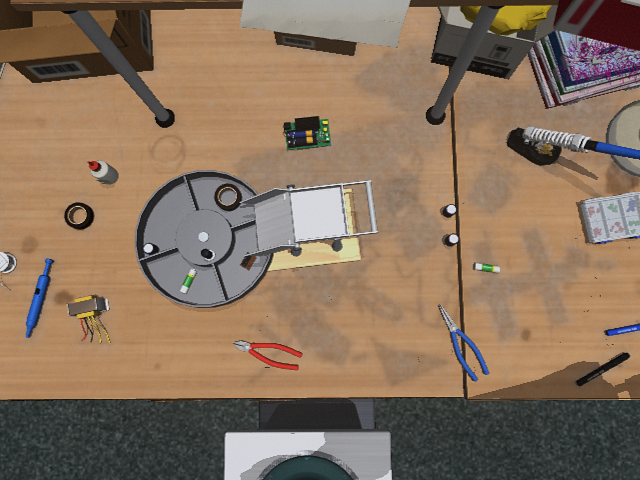

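View pics/scene0.png

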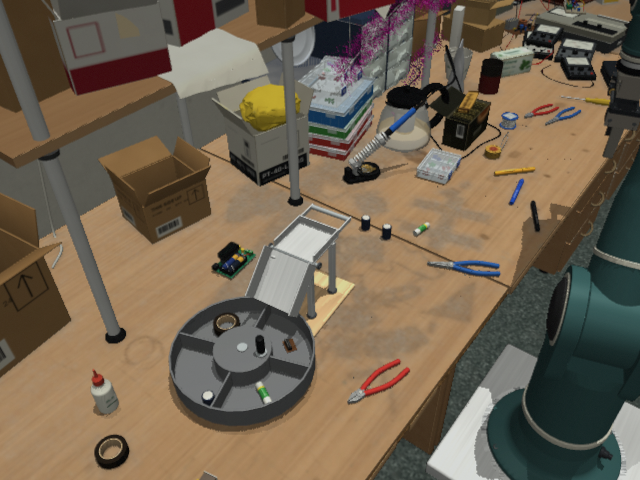

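The top view shows the carousel hub at (204,237) and the sample capacitor at (148,248), in the left compartment. The chute outlet is at (255,227), the bail at (371,205), the loose capacitors at (449,210) and (452,240), and the cell at (487,268). The scene view agrees. I'll start moving and refine the positions from the wrist camera.

```bash
python3 -m creep '[[2.6,-1.4,-0.7,0,0],[2.6,-1.4,-0.7,0,0],[2.6,-1.4,-0.7,0,0],[2.6,-1.4,-0.7,0,0],[2.6,-1.4,-0.7,0,0],[2.6,-1.4,-0.7,0,0],[2.6,-1.4,-0.7,0,0],[2.6,-1.4,-0.7,0,0],[2.6,-1.4,-0.7,0,0],[2.6,-1.4,-0.7,0,0],[2.6,-1.4,-0.7,0,0],[2.6,-1.4,-0.7,0,0],[2.6,-1.4,-0.7,0,0],[0,0,0,0,0],[0,0,0,0,0]]'
cat >> h.py <<'E'
def look(names,c="wrist",save=None):
    s=read_state(); p=grab_frame(c)
    if save: cv2.imwrite(save,p["pixels"])
    out=[]
    for n in names:
        for r in landmark_of(p,n)[:2]:
            print(c,n,np.round(r["pixel"],1),round(r["conf"],2),np.round(at(p,r["pixel"],Z[n],s),4))
    print("tcp",np.round(s["tcp_pos"],4),np.round(s["orientation"],4),"t",s["time"],"open",round(s["opening"],3))
    return p,s
E
python3 - <<'E'
from h import *
p,s=look(["cap_a_mid","cap_b_mid","cell_mid","bail","tray_floor"],save="pics/w1.png")
print(np.round(p["T_tool_cam"],3),p["fovy"])
E
```

```text
time: 2.35
tcp_pos: [0.4476, -0.3649, 0.3014]
orientation: [3.141, -0.001, 0.262]
ft_force: [0.1, -0.2, 0.1]
opening: 0.499
grasp_force: 0.0
wrist cap_a_mid [280.5  60.1] 0.86 [ 0.5812 -0.2866  0.017 ]
wrist cap_b_mid [269.9 117.8] 0.94 [ 0.5228 -0.2893  0.017 ]
wrist cell_mid [318.1 191. ] 0.78 [ 0.4598 -0.3592  0.007 ]
wrist tray_floor [281.3  61.3] 0.31 [ 0.5608 -0.3049  0.15  ]
tcp [ 0.4476 -0.3649  0.3014] [ 3.141e+00 -8.000e-04  2.617e-01] t 2.35 open 0.499
[[ 0.001 -0.971 -0.238  0.068]
 [ 1.     0.001  0.    -0.   ]
 [ 0.    -0.238  0.971 -0.175]
 [ 0.     0.     0.     1.   ]] 60.26016013555332
```

View pics/w1.png

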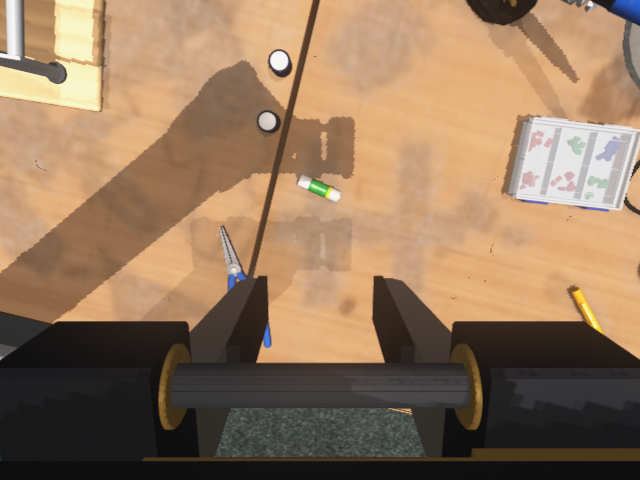

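The wrist view shows the capacitors at (280,62) and (269,121) and the cell at (320,188), in line with the other cameras. Next I'll go above the carousel.

```bash
python3 -m creep '[[0,0,0,-6.9,0],[0,0,0,-6.9,0],[0,0,0,-6.9,0],[0,0,0,-6.9,0],[0,0,0,-6.9,0],[0,0,0,-6.9,0],[0,0,0,-6.9,0],[0,0,0,-6.9,0],[0,0,0,-6.9,0],[0,0,0,-6.9,0],[0,0,0,-6.9,0],[0,0,0,-6.9,0]]'
python3 -m creep '[[3.2,0.6,0,0,0],[3.2,0.6,0,0,0],[3.2,0.6,0,0,0],[3.2,0.6,0,0,0],[3.2,0.6,0,0,0],[3.2,0.6,0,0,0],[3.2,0.6,0,0,0],[3.2,0.6,0,0,0],[3.2,0.6,0,0,0],[3.2,0.6,0,0,0],[3.2,0.6,0,0,0],[3.2,0.6,0,0,0],[3.2,0.6,0,0,0],[3.2,0.6,0,0,0],[3.2,0.6,0,0,0],[0,0,0,0,0],[0,0,0,0,0]]'
cat >> h.py <<'E'
from scipy.optimize import least_squares
def proj(p,s,X):
    f=K(p)
    if "R" in p: c=np.array(p["R"])@X+np.array(p["t"])
    else:
        T=np.array(p["T_tool_cam"]); Rw=Ro.from_euler('xyz',s["orientation"]).as_matrix()
        c=T[:3,:3].T@(Rw.T@(X-np.array(s["tcp_pos"]))-T[:3,3])
    return np.array([f*c[0]/c[2]+p["cx"],f*c[1]/c[2]+p["cy"]])
def model(v):
    hx,hy,ps,ca,kn=v   # hinge xy, feeder yaw, carousel angle, knob angle (world)
    ex=np.array([np.cos(ps),np.sin(ps)]); ey=np.array([-ex[1],ex[0]]); h=np.array([hx,hy]); ax=h+.18*ey
    a=np.arctan2(-ey[1],-ey[0])+ca; P=lambda q,z:np.array([q[0],q[1],z])
    return dict(tray_hinge=P(h,.15),tray_floor=P(h-.047*ey,.15),bail=P(h-.139*ey,.16),chute_drop=P(ax-.095*ey,.072),axis=P(ax,.058),
      cap_bin=P(ax+.095*np.array([np.cos(a),np.sin(a)]),.017),crank_knob=P(ax+.038*np.array([np.cos(kn),np.sin(kn)]),.084))
def fit(v0,cams=("scene","top","wrist"),save=None):
    obs=[]; m0=model(v0)
    for c in cams:
        s=read_state();p=grab_frame(c)
        if save and c=="wrist": cv2.imwrite(save,p["pixels"])
        for n in m0:
            rs=[r for r in landmark_of(p,n) if r["conf"]>.35]
            if rs: 
                r=min(rs,key=lambda r:np.linalg.norm(r["pixel"]-proj(p,s,m0[n])))
                obs.append((c,n,p,s,np.array(r["pixel"]),r["conf"]))
    res=lambda v:np.concatenate([(proj(p,s,model(v)[n])-px)*np.linalg.norm(model(v)[n]-ray(p,px,s)[0])/K(p)*1000 for c,n,p,s,px,cf in obs])
    r=least_squares(res,v0,loss="soft_l1",f_scale=3,x_scale=[.01,.01,.05,.05,.05])
    e=res(r.x).reshape(-1,2)
    for o,q in zip(obs,e): print(o[0],o[1],round(o[5],2),np.round(q,1))
    print("v",np.round(r.x,4)); m=model(r.x)
    for n in m: print(n,np.round(m[n],4))
    print("tcp",np.round(s["tcp_pos"],4),np.round(s["orientation"],4),"t",s["time"])
    return r.x
E
python3 -c "
from h import *
fit([.5425,.017,.12,2.57,3.3],save='pics/w2.png')"
```

```text
time: 3.65
tcp_pos: [0.4454, -0.3671, 0.3007]
orientation: [-3.141, -0.0, 1.707]
ft_force: [0.1, -0.5, -0.1]
opening: 0.501
grasp_force: 0.0
time: 5.07
tcp_pos: [0.4719, 0.1223, 0.3008]
orientation: [-3.141, -0.0, 1.706]
ft_force: [-0.2, 0.1, -0.3]
opening: 0.5
grasp_force: 0.0
scene tray_hinge 0.71 [-2. -1.]
scene tray_floor 0.9 [ 1. -3.]
scene bail 0.7 [-2.  -2.3]
scene axis 0.66 [-0.1  2.5]
scene cap_bin 0.59 [-0.3  8.3]
scene crank_knob 0.89 [0.1 3.6]
top tray_hinge 0.91 [ 2.5 -2. ]
top tray_floor 0.81 [-0.6  1. ]
top bail 0.66 [-5.5  2. ]
top chute_drop 0.96 [1.2 0.5]
wrist tray_hinge 0.67 [-0.3 -2.9]
wrist tray_floor 0.61 [0.6 0.7]
wrist bail 0.48 [ -2.6 103.2]
wrist chute_drop 0.65 [0.9 1.1]
wrist axis 0.81 [-0.6 -3.3]
wrist cap_bin 0.88 [1.3 1.7]
wrist crank_knob 0.56 [0.7 1.8]
v [0.5418 0.0198 0.1105 2.5712 3.4717]
tray_hinge [0.5418 0.0198 0.15  ]
tray_floor [ 0.547  -0.0269  0.15  ]
bail [ 0.5571 -0.1183  0.16  ]
chute_drop [0.5324 0.1043 0.072 ]
axis [0.522  0.1987 0.058 ]
cap_bin [0.5641 0.2839 0.017 ]
crank_knob [0.486  0.1864 0.084 ]
tcp [0.4721 0.1213 0.3009] [-3.1415  0.      1.7029] t 5.8667
```

View pics/w2.png

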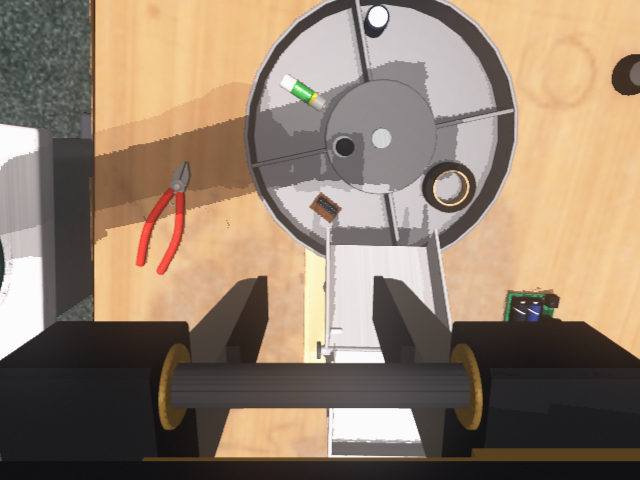

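The wrist view shows the hub at (381,138), the knob at (343,147) and the sample capacitor at (377,18), with the chute lip near row 240. The fit agrees, so I'll grip the knob.

```bash
python3 -m creep '[[2.1,0.75,0,0,0],[2.1,0.75,0,0,0],[2.1,0.75,0,0,0],[0,0,2.7,0,0],[0,0,2.7,0,0],[0,0,2.7,0,0],[0,0,2.7,0,0],[0,0,2.7,0,0],[0,0,2.7,0,0],[0,0,2.7,0,0],[0,0,2.6,0,0],[0,0,0,0,0],[0,0,0,0,0]]'
python3 -m creep '[[0,0,0,0,-1],[0,0,0,0,-1],[0,0,0,0,-1],[0,0,0,0,-1],[0,0,0,0,-1],[0,0,0,0,-1]]'
```

```text
time: 7.35
tcp_pos: [0.4854, 0.1867, 0.0852]
orientation: [-3.139, 0.0, 1.703]
ft_force: [0.8, 0.3, 0.2]
opening: 0.502
grasp_force: 0.0
time: 7.85
tcp_pos: [0.4861, 0.1866, 0.0867]
orientation: [3.141, 0.001, 1.703]
ft_force: [-2.7, -0.7, 6.3]
opening: 0.155
grasp_force: 30.0
```

Run:
```python
from h import *
s=read_state();y=s["orientation"][2];tx=np.array([np.cos(y),np.sin(y)]);ty=np.array([np.sin(y),-np.cos(y)])
a0=np.arctan2(.1866-.1987,.4861-.522);print(np.degrees(a0)%360)
a=a0-np.radians(147.3)*np.arange(21)/20
P=.038*np.c_[np.cos(a),np.sin(a)]
D=np.diff(P@np.c_[tx,ty],axis=0)*100
print(np.round(D,2).tolist())
```

```text
198.62625288502144
[[0.48, -0.06], [0.49, -0.0], [0.48, 0.06], [0.47, 0.12], [0.45, 0.18], [0.43, 0.24], [0.39, 0.29], [0.35, 0.34], [0.3, 0.38], [0.25, 0.42], [0.2, 0.45], [0.14, 0.47], [0.08, 0.48], [0.01, 0.49], [-0.05, 0.49], [-0.11, 0.48], [-0.17, 0.46], [-0.23, 0.43], [-0.28, 0.4], [-0.33, 0.36]]
```

```bash
python3 -m creep '[[0.48,-0.06,0,0,-1],[0.49,0,0,0,-1],[0.48,0.06,0,0,-1],[0.47,0.12,0,0,-1],[0.45,0.18,0,0,-1],[0.43,0.24,0,0,-1],[0.39,0.29,0,0,-1],[0.35,0.34,0,0,-1],[0.3,0.38,0,0,-1],[0.25,0.42,0,0,-1]]'
python3 -m creep '[[0.2,0.45,0,0,-1],[0.14,0.47,0,0,-1],[0.08,0.48,0,0,-1],[0.01,0.49,0,0,-1],[-0.05,0.49,0,0,-1],[-0.11,0.48,0,0,-1],[-0.17,0.46,0,0,-1],[-0.23,0.43,0,0,-1],[-0.28,0.4,0,0,-1],[-0.33,0.36,0,0,-1],[0,0,0,0,-1],[0,0,0,0,-1]]'
python3 -c "
from h import *
fit([.5418,.0198,.1105,0,.9],save='pics/w3.png')"
```

```text
time: 8.68
tcp_pos: [0.5, 0.2303, 0.0867]
orientation: [-3.142, 0.0, 1.703]
ft_force: [-2.3, -0.8, 6.2]
opening: 0.157
grasp_force: 30.0
time: 9.68
tcp_pos: [0.5471, 0.2277, 0.0868]
orientation: [3.14, 0.001, 1.702]
ft_force: [-0.2, -0.7, 5.7]
opening: 0.157
grasp_force: 30.0
scene tray_hinge 0.65 [-2.2  3.9]
scene tray_floor 0.77 [-1.4 -4.7]
scene bail 0.87 [ 3.7 -3.3]
scene chute_drop 0.9 [-6.7 -1.9]
scene axis 0.92 [-0.7  4.7]
scene cap_bin 0.93 [-3.6  5.2]
scene crank_knob 0.62 [-3.2  4.1]
top tray_hinge 0.83 [ 4.3 -0.4]
top tray_floor 0.84 [4.1 1.5]
top chute_drop 0.69 [-1.5  0.9]
top axis 0.8 [1.4 2.2]
top cap_bin 0.83 [ 0.4 -1.7]
wrist axis 0.59 [-1.5  0.2]
wrist cap_bin 0.81 [-2.8  1.6]
wrist crank_knob 0.89 [0.8 2.1]
v [ 0.544   0.0189  0.118  -0.0744  0.8458]
tray_hinge [0.544  0.0189 0.15  ]
tray_floor [ 0.5495 -0.0278  0.15  ]
bail [ 0.5604 -0.1192  0.16  ]
chute_drop [0.534  0.1033 0.072 ]
axis [0.5228 0.1976 0.058 ]
cap_bin [0.527  0.1027 0.017 ]
crank_knob [0.548 0.226 0.084]
tcp [0.5468 0.228  0.0868] [3.1400e+00 9.0000e-04 1.7025e+00] t 10.4833
```

```bash
python3 -m creep '[[0,0,0,0,0],[0,0,0,0,0],[0,0,0,0,0],[0,0,0,0,0],[0,0,-3,0,0],[0,0,-3,0,0],[-1,-1,-3,0,0],[-2,-1,-3,0,0],[-2,-1,-3,0,0],[-2,-1,-3,0,0],[-2,-1,-3,0,0],[0,0,0,0,0],[0,0,0,0,0]]'
python3 -c "
from h import *
v=fit([.5418,.0198,.1105,-.05,.85],save='pics/w4.png')
fit([*v[:3],-.05,.85],('top','wrist'))
p=grab_frame('wrist'); c=p['pixels']"
```

```text
time: 11.97
tcp_pos: [0.509, 0.1318, 0.2973]
orientation: [3.138, 0.001, 1.7]
ft_force: [-0.8, 0.7, -0.3]
opening: 0.496
grasp_force: 0.0
scene tray_hinge 0.66 [-5.2  5.5]
scene tray_floor 0.65 [ 2.  -3.1]
scene bail 0.58 [1.5 1.3]
scene chute_drop 0.59 [-6.5  3.7]
scene axis 0.92 [2.5 2.3]
scene cap_bin 0.84 [-1.1  6. ]
scene crank_knob 0.9 [-1.2 -1.9]
top tray_hinge 0.97 [ 5.1 -1.8]
top tray_floor 0.85 [ 3.6 -1.9]
top bail 0.61 [-0.2  1. ]
top chute_drop 0.92 [ 0.  -1.2]
top axis 0.4 [-230.1   47.8]
top cap_bin 0.7 [-4.1 -2.1]
top crank_knob 0.46 [-356.2   30.1]
wrist tray_hinge 0.82 [-1.2  2. ]
wrist tray_floor 0.6 [0.7 1.8]
wrist chute_drop 0.79 [-0.4  3.3]
wrist axis 0.89 [2.3 0.6]
wrist cap_bin 0.8 [-1.9  1.8]
wrist crank_knob 0.61 [1.5 7.6]
v [ 0.5413  0.0177  0.0995 -0.0298  0.7323]
tray_hinge [0.5413 0.0177 0.15  ]
tray_floor [ 0.5459 -0.0291  0.15  ]
bail [ 0.5551 -0.1206  0.16  ]
chute_drop [0.5328 0.1023 0.072 ]
axis [0.5234 0.1968 0.058 ]
cap_bin [0.53  0.102 0.017]
crank_knob [0.5516 0.2222 0.084 ]
tcp [0.5083 0.1326 0.2959] [3.1416 0.     1.7029] t 12.7667
top tray_hinge 0.89 [4.8 2.6]
top tray_floor 0.88 [ 0.2 -2.3]
top bail 0.57 [-0.4  2.1]
top chute_drop 0.69 [ 1.7 -1.1]
top axis 0.48 [-101.6   11.1]
top cap_bin 0.64 [ 1.3 -2.1]
top crank_knob 0.75 [-211.9    5.1]
wrist tray_hinge 0.82 [ 1.2 -0.2]
wrist chute_drop 0.86 [3.4 1.5]
wrist axis 0.62 [ 1.  -1.6]
wrist cap_bin 0.92 [-1.9 -0.8]
wrist crank_knob 0.87 [ 1.7 53.7]
v [ 0.5433  0.0193  0.1129 -0.0733 -0.5236]
tray_hinge [0.5433 0.0193 0.15  ]
tray_floor [ 0.5486 -0.0274  0.15  ]
bail [ 0.5589 -0.1189  0.16  ]
chute_drop [0.5337 0.1037 0.072 ]
axis [0.523  0.1981 0.058 ]
cap_bin [0.5268 0.1032 0.017 ]
crank_knob [0.5559 0.1791 0.084 ]
tcp [0.5083 0.1326 0.2959] [-3.1416  0.      1.7028] t 13.5667
```

View pics/w4.png

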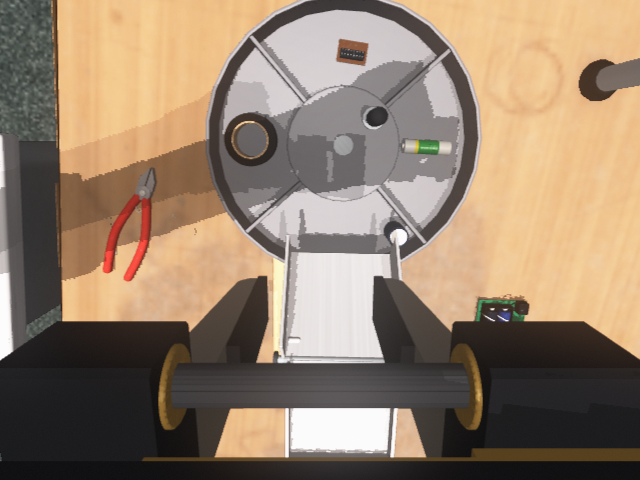

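The wrist view shows the capacitor compartment at the bottom, under the lip, with the sample at (398,235). The divider ends are near (248,233), (450,52), (251,38) and (425,243). I'll measure their angle.

Run:
```python
from h import *
s=read_state(); p=grab_frame("wrist"); im=p["pixels"]
g=cv2.cvtColor(im,cv2.COLOR_BGR2GRAY)
L=cv2.createLineSegmentDetector().detect(g)[0][:,0]
ax=np.array([.5228,.1982])
for l in L:
    if np.hypot(*(l[:2]-l[2:]))<35 or max(l[1],l[3])>460: continue
    z=.055 if max(l[1],l[3])<245 else .17
    a=at(p,l[:2],z,s)[:2];b=at(p,l[2:],z,s)[:2]
    d=b-a; off=(d[0]*(ax-a)[1]-d[1]*(ax-a)[0])/np.hypot(*d)
    if l[0]>200 and l[0]<480: print(np.round(l),"ang%90",round(np.degrees(np.arctan2(d[1],d[0]))%90,2),"off mm",round(off*1000,1))
cv2.imwrite("pics/c5.png",cv2.resize(im[0:260,200:490],None,fx=2.3,fy=2.3,interpolation=cv2.INTER_CUBIC))
```

```text
[382. 355. 372. 319.] ang%90 24.39 off mm -20.0
[372. 318. 373. 277.] ang%90 7.81 off mm 18.3
[288. 456. 288. 409.] ang%90 6.84 off mm -45.9
[393. 409. 390. 456.] ang%90 6.26 off mm -44.0
[278. 363. 383. 363.] ang%90 7.5 off mm 169.4
[386. 452. 389. 409.] ang%90 6.4 off mm 40.2
[389. 407. 231. 408.] ang%90 7.77 off mm -210.6
[276.  14. 313.  -2.] ang%90 28.92 off mm -131.2
[325.  10. 285.  23.] ang%90 24.47 off mm 120.1
[268. 318. 255. 362.] ang%90 80.77 off mm 21.9
[391. 254. 292. 252.] ang%90 6.42 off mm -77.6
[229. 409. 214. 456.] ang%90 79.04 off mm 24.6
[215.  89. 237.  48.] ang%90 65.23 off mm -130.6
[267. 276. 268. 317.] ang%90 7.53 off mm 62.5
[472.  90. 478. 128.] ang%90 22.11 off mm -130.9
[254.  46. 231.  80.] ang%90 60.15 off mm 120.6
[426. 457. 410. 409.] ang%90 26.12 off mm -16.9
[283. 331. 285. 289.] ang%90 3.47 off mm -41.1
[396. 275. 428. 308.] ang%90 52.51 off mm 41.8
[306.  99. 252.  35.] ang%90 48.64 off mm 1.5
[249.  37. 275.  66.] ang%90 50.32 off mm -1.8
[378. 188. 423. 243.] ang%90 48.25 off mm -0.2
[426. 241. 378. 184.] ang%90 49.02 off mm 2.0
[291. 411. 291.
[... 698 characters left out ...]
416. 222.] ang%90 48.75 off mm -7.6
[366. 359. 294. 358.] ang%90 6.25 off mm -165.8
[281.  59. 303.  87.] ang%90 47.6 off mm -5.4
[222. 173. 237. 206.] ang%90 28.99 off mm 120.3
[421.  72. 386. 104.] ang%90 48.77 off mm 2.0
[211. 457. 144. 457.] ang%90 7.47 off mm -259.2
[473. 457. 428. 457.] ang%90 7.68 off mm -259.0
[217. 187. 207. 144.] ang%90 16.58 off mm -130.3
[217. 136. 223. 172.] ang%90 12.79 off mm 120.6
[384. 102. 416.  74.] ang%90 48.81 off mm -4.5
[427.  18. 455.  47.] ang%90 55.84 off mm -135.4
[441. 454. 445. 409.] ang%90 7.63 off mm 81.6
[224. 348. 255. 280.] ang%90 71.86 off mm -21.1
[418.  81. 388. 108.] ang%90 49.38 off mm -3.1
[384. 280. 416. 347.] ang%90 33.29 off mm 18.4
```

View pics/c5.png

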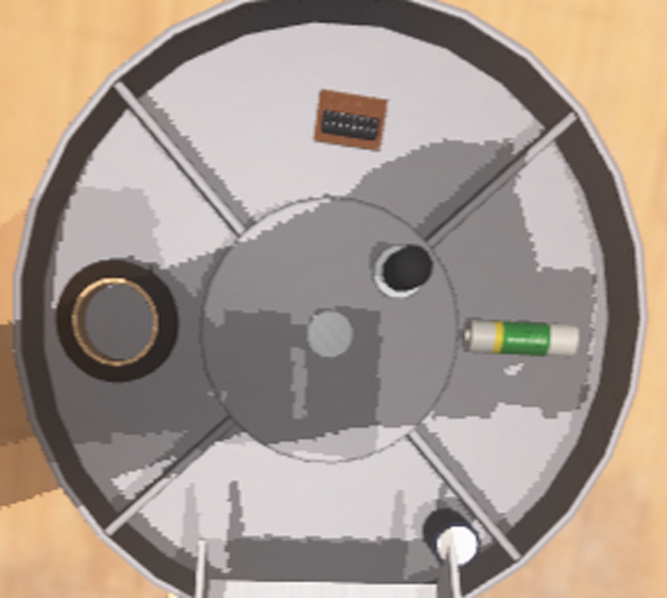

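The dividers lie at 48.8° and the feeder at 6.4°, so the carousel is 2.6° too far clockwise. I'll regrip and correct it.

```bash
python3 -m creep '[[2.24,1.28,0,0,0],[2.24,1.28,0,0,0],[2.24,1.28,0,0,0],[2.24,1.28,0,0,0],[0,0,2.6,0,0],[0,0,2.6,0,0],[0,0,2.6,0,0],[0,0,2.6,0,0],[0,0,2.6,0,0],[0,0,2.6,0,0],[0,0,2.6,0,0],[0,0,2.7,0,0],[0,0,0,0,-1],[0,0,0,0,-1],[0,0,0,0,-1],[0,0,0,0,-1],[0,0,0,0,-1]]'
```

```text
time: 15.48
tcp_pos: [0.5472, 0.2285, 0.0885]
orientation: [3.141, 0.0, 1.703]
ft_force: [-1.2, -2.4, 6.9]
opening: 0.161
grasp_force: 22.9
```

```bash
python3 -m creep '[[0,0,0,0,-1],[0.07,-0.06,0,0,-1],[0.06,-0.07,0,0,-1],[0,0,0,0,-1],[0,0,0,0,-1],[0,0,0,0,0],[0,0,0,0,0],[0,0,0,0,0],[0,0,0,0,0],[0,0,-3,0,0],[0,0,-3,0,0],[-1,-1,-3,0,0],[-2,-1,-3,0,0],[-2,-1,-3,0,0],[-2,-1,-3,0,0],[-2,-1,-3,0,0],[0,0,0,0,0],[0,0,0,0,0]]'
python3 - <<'E'
from h import *
s=read_state(); p=grab_frame("wrist"); im=p["pixels"]
L=cv2.createLineSegmentDetector().detect(cv2.cvtColor(im,cv2.COLOR_BGR2GRAY))[0][:,0]
ax=np.array([.5228,.1982]); A=[];B=[]
for l in L:
    n=np.hypot(*(l[:2]-l[2:]))
    if n<35: continue
    z=.055 if max(l[1],l[3])<260 else .16
    a=at(p,l[:2],z,s)[:2];b=at(p,l[2:],z,s)[:2]
    d=b-a; off=(d[0]*(ax-a)[1]-d[1]*(ax-a)[0])/np.hypot(*d)
    g=np.degrees(np.arctan2(d[1],d[0]))%90
    if z<.1 and abs(off)<.008: A.append((g,n))
    elif z>.1 and abs(g-6.4)<.7 and 270<l[0]<420: B.append((g,n))
A=np.array(A);B=np.array(B)
print(np.round(A.T,1),np.average(A[:,0],weights=A[:,1]),np.round(B.T,1),np.average(B[:,0],weights=B[:,1]),s["tcp_pos"],s["orientation"],s["time"])
E
```

```text
time: 16.98
tcp_pos: [0.5089, 0.1326, 0.2984]
orientation: [3.138, 0.001, 1.7]
ft_force: [-0.3, -0.1, -0.1]
opening: 0.498
grasp_force: 0.0
[[48.1 49.2 44.5 48.5 47.8 48.3 47.7 48.3 48.4 48.3 47.9]
 [83.4 47.  43.  70.3 50.7 70.1 43.5 48.2 41.5 46.9 40.8]] 47.968537731863364 [[  6.2   6.9   6.6   7.1   6.6   6.5   6.3   6.4   6.4   6.2]
 [ 46.5 207.5  38.9  46.3  35.   95.   93.8  88.8  44.   43.8]] 6.589609430183509 [0.50891407 0.13260039 0.29840689] [3.13775615e+00 1.04860983e-03 1.70017401e+00] 16.9833
```

```bash
cat >> h.py <<'E'
def ang():
    s=read_state(); p=grab_frame("wrist"); im=p["pixels"]
    L=cv2.createLineSegmentDetector().detect(cv2.cvtColor(im,cv2.COLOR_BGR2GRAY))[0][:,0]
    ax=np.array([.5228,.1982]); A=[]
    for l in L:
        n=np.hypot(*(l[:2]-l[2:]))
        if n<35: continue
        a=at(p,l[:2],.055,s)[:2];b=at(p,l[2:],.055,s)[:2]
        d=b-a; off=(d[0]*(ax-a)[1]-d[1]*(ax-a)[0])/np.hypot(*d)
        g=np.degrees(np.arctan2(d[1],d[0]))%90
        if abs(off)<.006 and abs(g-50)<6 and max(np.hypot(*(a-ax)),np.hypot(*(b-ax)))<.14: A.append((g,n))
    A=np.array(A).T; print(np.round(A,1),"median",np.median(A[0]),np.round(s["tcp_pos"],4),s["orientation"][2],s["time"])
E
python3 -m creep '[[2.24,1.28,0,0,0],[2.24,1.28,0,0,0],[2.24,1.28,0,0,0],[2.24,1.28,0,0,0],[0,0,2.6,0,0],[0,0,2.6,0,0],[0,0,2.6,0,0],[0,0,2.6,0,0],[0,0,2.6,0,0],[0,0,2.6,0,0],[0,0,2.6,0,0],[0,0,2.7,0,0],[0,0,0,0,-1],[0,0,0,0,-1],[0,0,0,0,-1],[0,0,0,0,-1],[0,0,0,0,-1],[0,0,0,0,-1]]'
python3 -c "
from h import *
ang()"
python3 -m creep '[[0.1,-0.13,0,0,-1],[0.1,-0.13,0,0,-1],[0,0,0,0,-1],[0,0,0,0,-1]]'
python3 -c "
from h import *
ang()"
```

```text
time: 18.53
tcp_pos: [0.5472, 0.2295, 0.0893]
orientation: [3.14, -0.0, 1.703]
ft_force: [-1.3, 0.1, 4.9]
opening: 0.156
grasp_force: 30.0
[[ 48.5  47.6  48.5  47.7  47.6  47.2  48.5]
 [ 38.9 158.3  36.2 150.3  49.8  37.2  44.3]] median 47.65240010010973 [0.5472 0.2295 0.0893] 1.702906576173791 18.5333
time: 18.92
tcp_pos: [0.5455, 0.2309, 0.0893]
orientation: [3.138, -0.0, 1.702]
ft_force: [-0.6, -1.3, 5.9]
opening: 0.155
grasp_force: 30.0
[[ 50.9  53.   50.9  50.8  50.8  50.9  51.3]
 [157.3  46.2 151.4  50.5  81.3  94.6  44.2]] median 50.87897179448166 [0.5455 0.2309 0.0893] 1.7024945021201496 18.9167
```

```bash
python3 -m creep '[[0.03,-0.04,0,0,-1],[0,0,0,0,-1],[0,0,0,0,-0.5],[0,0,0,0,-0.3],[0,0,0,0,0],[0,0,0,0,0],[0,0,0,0,0],[0,0,-3,0,0],[0,0,-3,0,0],[-1,-1,-3,0,0],[-2,-1,-3,0,0],[-2,-1,-3,0,0],[-2,-1,-3,0,0],[-2,-1,-3,0,0],[0,0,0,0,0],[0,0,0,0,0]]'
python3 -c "
from h import *
ang(); ang()
look(['cap_bin','chute_drop'],'top')
fit([.5418,.0198,.112,0,.85],('wrist',))"
```

```text
time: 20.3
tcp_pos: [0.5068, 0.1341, 0.2993]
orientation: [3.138, 0.001, 1.7]
ft_force: [-0.1, 0.8, -0.8]
opening: 0.498
grasp_force: 0.0
[[50.9 47.8 50.2 51.2 51.1 51.1 50.8 50.9 51.  51.6]
 [82.3 44.3 35.4 73.6 66.3 51.4 35.5 43.3 45.1 43.3]] median 50.95304694273819 [0.5068 0.1341 0.2993] 1.7000137554710055 20.3
[[50.8 51.3 50.6 51.2 51.5 51.1 51.4 50.6]
 [83.2 69.  38.9 67.2 68.1 62.8 52.1 39.8]] median 51.111189882565455 [0.506  0.1349 0.2979] 1.701878996863626 20.35
top cap_bin [255.7 234.9] 0.73 [0.5299 0.102  0.017 ]
top cap_bin [199.3 236.7] 0.72 [0.5273 0.2153 0.017 ]
top chute_drop [252.  228.6] 0.93 [0.5335 0.1015 0.072 ]
tcp [0.5055 0.1354 0.297 ] [-3.1405 -0.      1.7032] t 20.4 open 0.502
wrist tray_hinge 0.67 [-2. -0.]
wrist tray_floor 0.66 [ 0.8 -0.1]
wrist chute_drop 0.88 [1.5 0.9]
wrist axis 0.65 [ 0.4 -3.1]
wrist cap_bin 0.7 [-0.   0.8]
wrist crank_knob 0.83 [-0.7  0.8]
v [ 0.5433  0.0199  0.1063 -0.0293  0.977 ]
tray_hinge [0.5433 0.0199 0.15  ]
tray_floor [ 0.5483 -0.0269  0.15  ]
bail [ 0.558  -0.1183  0.16  ]
chute_drop [0.5343 0.1044 0.072 ]
axis [0.5242 0.1989 0.058 ]
cap_bin [0.5315 0.1041 0.017 ]
crank_knob [0.5455 0.2303 0.084 ]
tcp [0.5053 0.136  0.2964] [-3.1389e+00 -7.0000e-04  1.7047e+00] t 20.55
```

```bash
python3 -m creep '[[-3.25,-0.3,0,0,0],[-3.25,-0.3,0,0,0],[-3.25,-0.3,0,0,0],[-3.25,-0.3,0,0,0],[-3.25,-0.3,0,0,0],[-3.25,-0.3,0,0,0],[-3.25,-0.3,0,0,0],[-3.25,-0.3,0,0,0],[-3.25,-0.3,0,0,0],[-3.25,-0.3,0,0,0],[-3.25,-0.3,0,0,0],[-3.25,-0.3,0,0,0],[-3.25,-0.3,0,0,0],[0,0,0,0,0],[0,0,0,0,0]]'
python3 -c "
from h import *
look(['cap_a_mid','cap_b_mid'],'wrist','pics/w6.png')"
```

```text
time: 22.2
tcp_pos: [0.5223, -0.2909, 0.2971]
orientation: [-3.141, -0.001, 1.699]
ft_force: [0.6, 1.0, -0.2]
opening: 0.499
grasp_force: 0.0
wrist cap_a_mid [372.  207.7] 0.83 [ 0.5811 -0.2877  0.017 ]
wrist cap_b_mid [316.4 199.7] 0.69 [ 0.5188 -0.2867  0.017 ]
tcp [ 0.5223 -0.2909  0.2971] [-3.1409e+00 -8.0000e-04  1.6987e+00] t 22.2 open 0.499
```

```bash
python3 -m creep '[[0.4,-0.15,3.4,0,0],[0,0,3.4,0,0],[0,0,3.4,0,0],[0,0,3.4,0,0],[0,0,3.4,0,0],[0,0,3.4,0,0],[0,0,3.4,0,0],[0,0,3,0,0],[0,0,0,0,0],[0,0,0,0,-1],[0,0,0,0,-1],[0,0,0,0,-1],[0,0,0,0,-1]]'
```

```text
time: 23.43
tcp_pos: [0.5225, -0.2856, 0.0322]
orientation: [3.139, 0.002, 1.703]
ft_force: [-0.3, -0.1, 0.1]
opening: 0.232
grasp_force: 0.0
```

```bash
python3 -m creep '[[0,0,0,0,-1],[0,0,0,0,-1],[0,0,-3,0,-1],[0,0,-3,0,-1],[0,0,-3,0,-1],[0,0,-3,0,-1],[0,0,-3,0,-1],[0,0,-3,0,-1],[0,0,-3,0,-1],[2.89,0.74,-1,0,-1],[2.89,0.74,0,0,-1],[2.89,0.74,0,0,-1],[2.89,0.74,0,0,-1],[2.89,0.74,0,0,-1],[2.89,0.74,0,0,-1],[2.89,0.74,0,0,-1],[2.89,0.74,0,0,-1],[0,0,0,0,-1],[0,0,0,0,-1]]'
python3 -c "
from h import *
fit([.5425,.0195,.112,-.01,.95],('wrist','top'),save='pics/w7.png')
print(read_state()['grasp_force'])"
```

```text
time: 25.02
tcp_pos: [0.5492, -0.0461, 0.2504]
orientation: [3.141, 0.0, 1.707]
ft_force: [0.0, -0.6, 0.3]
opening: 0.005
grasp_force: 0.0
wrist tray_hinge 0.61 [-0.2 -1.7]
wrist tray_floor 0.69 [ 0.3 -0.3]
wrist bail 0.72 [-1.  -3.1]
wrist chute_drop 0.88 [ 0.7 -0.5]
wrist cap_bin 0.8 [-2.5  1.4]
top tray_hinge 0.74 [ 2.6 -1.8]
top chute_drop 0.81 [-3.8 -0.1]
top axis 0.58 [-1.  -0.5]
top cap_bin 0.92 [ 3.2 -3.4]
top crank_knob 0.69 [2.5 1.9]
v [ 0.5414  0.0191  0.113  -0.014   0.899 ]
tray_hinge [0.5414 0.0191 0.15  ]
tray_floor [ 0.5467 -0.0276  0.15  ]
bail [ 0.5571 -0.119   0.16  ]
chute_drop [0.5319 0.1036 0.072 ]
axis [0.5211 0.198  0.058 ]
cap_bin [0.5305 0.1034 0.017 ]
crank_knob [0.5448 0.2277 0.084 ]
tcp [ 0.5491 -0.049   0.2498] [-3.1414e+00  1.0000e-04  1.7013e+00] t 25.4167
0.0
```

View pics/w7.png

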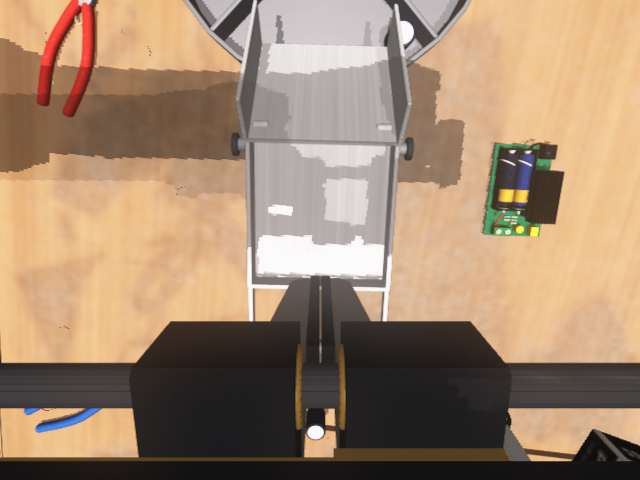

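The gripper closed empty, and a capacitor shows at (316,428) behind the fingers. I'll locate both again.

```bash
python3 -c "
from h import *
look(['cap_a_mid','cap_b_mid','cell_mid'],'wrist')
look(['cap_a_mid','cap_b_mid','cell_mid'],'top')
look(['cap_a_mid','cap_b_mid','cell_mid'],'scene')
p=grab_frame('wrist');s=read_state();print(at(p,(316,428),.03,s))"
```

```text
wrist cap_a_mid [316.8 419.9] 0.57 [ 0.5786 -0.2861  0.017 ]
tcp [ 0.5492 -0.048   0.2498] [-3.1416 -0.      1.7029] t 25.8167 open 0.005
top cap_a_mid [449.8 211. ] 0.59 [ 0.5752 -0.289   0.017 ]
top cap_b_mid [453.3 239. ] 0.55 [ 0.5182 -0.2935  0.017 ]
top cell_mid [488.  268.8] 0.51 [ 0.4589 -0.3622  0.007 ]
tcp [ 0.5492 -0.048   0.2498] [-3.1415  0.      1.703 ] t 26.0167 open 0.007
scene cap_a_mid [362.8 224. ] 0.57 [ 0.5807 -0.2818  0.017 ]
scene cap_a_mid [329.5 212.9] 0.31 [ 0.6724 -0.269   0.017 ]
scene cap_b_mid [385.6 230.8] 0.43 [ 0.5222 -0.2927  0.017 ]
scene cell_mid [420.7 226.9] 0.62 [ 0.4682 -0.3669  0.007 ]
tcp [ 0.5492 -0.0481  0.2499] [-3.1416e+00  1.0000e-04  1.7028e+00] t 26.2167 open 0.005
[ 0.57781211 -0.28679535  0.03      ]
```

```bash
python3 -m creep '[[-3.12,-0.72,0,0,0],[-3.12,-0.72,0,0,0],[-3.12,-0.72,0,0,0],[-3.12,-0.72,0,0,0],[-3.12,-0.72,2,0,0],[-3.12,-0.72,2,0,0],[-3.12,-0.72,2,0,0],[-3.12,-0.72,2,0,0],[-3.12,-0.72,2,0,0],[0,0,0,0,0],[0,0,0,0,0]]'
python3 - <<'E'
from h import *
p,s=look(['cap_a_mid','cap_b_mid'],'wrist','pics/w8.png')
for n in ['cap_a_mid']:
  for r in silhouettes(p,n)[:3]:
    m=r["region"]; px=p["pixels"].astype(int)
    w=m&(px.min(2)>150)
    ys,xs=np.nonzero(w); 
    if len(xs): print(r["conf"],r["pixel"],len(xs),xs.mean(),ys.mean(),at(p,(xs.mean(),ys.mean()),.034,s))
cv2.imwrite("pics/c8.png",p["pixels"][0:300])
E
```

```text
time: 27.38
tcp_pos: [0.5202, -0.3368, 0.1479]
orientation: [-3.139, -0.002, 1.699]
ft_force: [-0.1, 1.4, 0.2]
opening: 0.498
grasp_force: 0.0
wrist cap_a_mid [403.8 177. ] 0.92 [ 0.5766 -0.2873  0.017 ]
wrist cap_b_mid [325.3 168.5] 0.83 [ 0.5187 -0.2886  0.017 ]
tcp [ 0.5202 -0.3368  0.1479] [-3.1390e+00 -2.0000e-03  1.6985e+00] t 27.3833 open 0.498
0.88 [407.4, 178.7] 472 412.27542372881356 178.04025423728814 [ 0.57898094 -0.28633642  0.034     ]
```

View pics/w8.png

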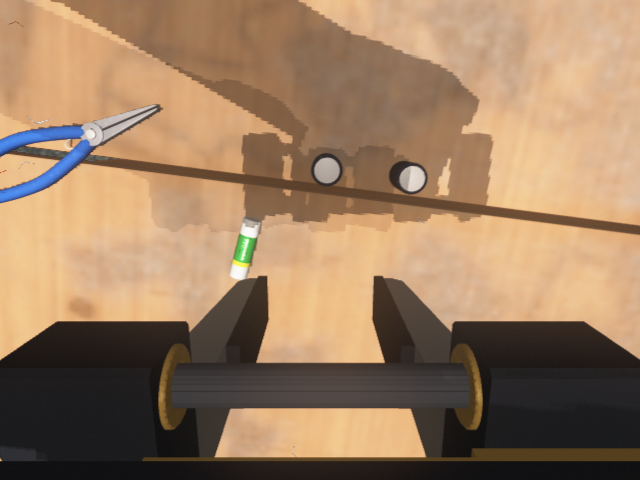

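The wrist view shows both capacitors upright, with white tops at (326,169) and (411,178), and the cell untouched at (245,250). I'll move over the left one and look between the fingers.

```bash
python3 -m creep '[[2.35,0.26,0,0,0],[2.35,0.26,0,0,0],[0,0,2.5,0,0],[0,0,2.5,0,0],[0,0,1.5,0,0],[0,0,0,0,0],[0,0,0,0,0]]'
python3 - <<'E'
from h import *
p,s=look(['cap_b_mid'],'wrist','pics/w9.png')
for r in silhouettes(p,'cap_b_mid')[:3]:
    m=r["region"]; w=m&(p["pixels"].min(2)>110); ys,xs=np.nonzero(w); a,b=np.nonzero(m)
    print(r["conf"],r["pixel"],m.sum(),(b.min(),b.max(),a.min(),a.max()))
    if len(xs): print(len(xs),xs.mean(),ys.mean(),ys.min(),ys.max(),at(p,(xs.mean(),ys.mean()),.034,s))
print(proj(p,s,np.r_[s["tcp_pos"][:2],.034]))
E
```

```text
time: 28.17
tcp_pos: [0.5214, -0.2865, 0.0854]
orientation: [3.141, -0.0, 1.705]
ft_force: [0.1, 0.1, 0.3]
opening: 0.501
grasp_force: 0.0
wrist cap_b_mid [315.  256.3] 0.73 [ 0.5197 -0.2879  0.017 ]
tcp [ 0.5214 -0.2865  0.0854] [ 3.1414e+00 -2.0000e-04  1.7047e+00] t 28.1667 open 0.501
0.85 [314.5, 258.5] 1510 (np.int64(295), np.int64(333), np.int64(235), np.int64(283))
754 313.99336870026525 266.2519893899204 252 281 [ 0.51952073 -0.28911378  0.034     ]
[317.89424756 262.36495522]
```

View pics/w9.png

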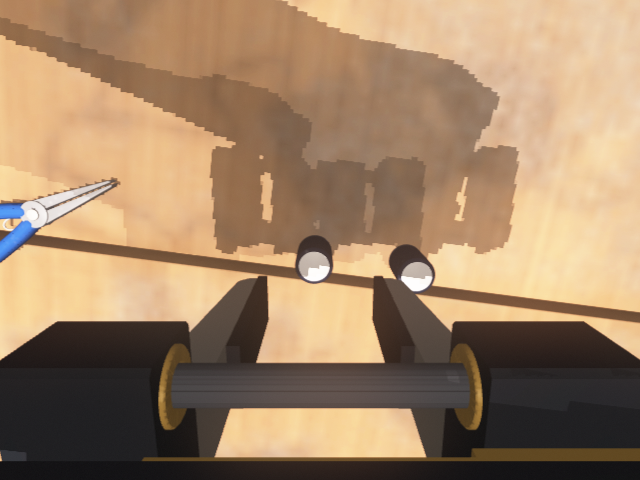

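The view shows the capacitor top at (314,266), midway between the fingertips and about 3 mm off the TCP. I'll descend lower this time and close gently.

```bash
python3 -m creep '[[-0.2,-0.2,1.5,0,0],[0,0,1.6,0,0],[0,0,1.6,0,0],[0,0,1.6,0,0],[0,0,0,0,0],[0,0,0,0,-0.3],[0,0,0,0,-0.4],[0,0,0,0,-0.45],[0,0,0,0,-0.5],[0,0,0,0,-0.6],[0,0,0,0,-1],[0,0,0,0,-1],[0,0,0,0,-1],[0,0,0,0,-1]]'
```

```text
time: 29.48
tcp_pos: [0.5197, -0.2903, 0.0228]
orientation: [3.141, 0.001, 1.703]
ft_force: [-0.7, 0.5, 6.4]
opening: 0.222
grasp_force: 30.0
```

```bash
python3 -m creep '[[0,0,-1,0,-1],[0,0,-3,0,-1],[0,0,-3,0,-1],[0,0,-3,0,-1],[0,0,-3,0,-1],[0,0,-3,0,-1],[0,0,-3,0,-1],[0,0,-3,0,-1],[2.94,0.77,0,0,-1],[2.94,0.77,0,0,-1],[2.94,0.77,0,0,-1],[2.94,0.77,0,0,-1],[2.94,0.77,0,0,-1],[2.94,0.77,0,0,-1],[2.94,0.77,0,0,-1],[2.94,0.77,0,0,-1],[0,0,0,0,-1]]'
```

```text
time: 30.9
tcp_pos: [0.5493, -0.0409, 0.2429]
orientation: [3.14, -0.003, 1.712]
ft_force: [0.2, -0.4, -0.4]
opening: 0.221
grasp_force: 30.0
```

```bash
python3 -m creep '[[0,0,0,0,-1],[0,0,1.5,0,-1],[0,0,1.5,0,-1],[0,0,1.5,0,-1],[0,0,1.5,0,-1],[0,0,0,0,-1],[0,0,0,0,-1]]'
```

```text
time: 31.48
tcp_pos: [0.5487, -0.05, 0.1815]
orientation: [-3.14, -0.0, 1.701]
ft_force: [0.8, -0.1, 0.8]
opening: 0.221
grasp_force: 30.0
```

```bash
python3 -m creep '[[0,0,0.4,0,-1],[0,0,0.2,0,-1],[0,0,0,0,-1],[0,0,0,0,-1]]'; python3 -m creep '[[0,0,0,0,-0.45],[0,0,0,0,-0.35],[0,0,0,0,-0.3],[0,0,0,0,-0.3],[0,0,0,0,-0.3],[0,0,-1,0,-0.3],[0,0,-2,0,-0.3],[0,0,-3,0,-0.3],[0,0,-3,0,0],[0,0,0,0,0],[0,0,0,0,0]]'
python3 -c "
from h import *
p,s=look(['cap_a_mid'],'top')
p,s=look(['tray_floor'],'wrist')
for r in landmark_of(p,'cap_a_mid'): print(r['pixel'],r['conf'],at(p,r['pixel'],.167,s))"
```

```text
time: 31.82
tcp_pos: [0.5495, -0.0488, 0.1763]
orientation: [3.141, 0.0, 1.703]
ft_force: [0.2, 0.6, 0.1]
opening: 0.222
grasp_force: 30.0
time: 32.73
tcp_pos: [0.5504, -0.0485, 0.2683]
orientation: [3.138, 0.002, 1.703]
ft_force: [0.1, 0.2, -0.2]
opening: 0.497
grasp_force: 0.0
top cap_a_mid [452.  209.3] 0.69 [ 0.5787 -0.2936  0.017 ]
tcp [ 0.5504 -0.0485  0.2683] [3.1375e+00 1.6000e-03 1.7029e+00] t 32.7333 open 0.497
wrist tray_floor [320.5 206.3] 0.84 [ 0.5473 -0.0265  0.15  ]
tcp [ 0.5488 -0.0488  0.2656] [-3.1409e+00  2.0000e-04  1.7028e+00] t 32.8333 open 0.499
[318.1, 408.6] 0.88 [ 0.56559617 -0.17677577  0.167     ]
```

```bash
python3 -m creep '[[-3,0,0,0,0],[-3,0,0,0,0],[-3,0,0,0,0],[-3,0,0,0,0],[-3,0,0,0,0],[-3,0,0,0,0],[-3,0,0,0,0],[-3,0,0,0,0],[0,0,0,0,0],[0,0,3.6,0,0],[0,0,3.6,0,0],[0,0,3.6,0,0],[0,0,3.6,0,0],[0,0,3.6,0,0],[0,0,0,0,0],[0,0,0,0,0]]'
python3 - <<'E'
from h import *
p,s=look(['cap_b_mid'],'wrist')
for r in silhouettes(p,'cap_b_mid')[:3]:
    m=r["region"]; w=m&(p["pixels"].min(2)>110); ys,xs=np.nonzero(w)
    if len(xs): print(r["conf"],len(xs),xs.mean(),ys.mean(),at(p,(xs.mean(),ys.mean()),.034,s))
p,s=look([],'scene')
for r in landmark_of(p,'cap_a_mid'): print(r['pixel'],r['conf'],at(p,r['pixel'],.167,s))
E
```

```text
time: 34.32
tcp_pos: [0.5794, -0.2853, 0.0838]
orientation: [-3.138, -0.003, 1.704]
ft_force: [0.2, 0.1, 0.6]
opening: 0.494
grasp_force: 0.0
tcp [ 0.5794 -0.2853  0.0838] [-3.1375 -0.0034  1.7035] t 34.3167 open 0.494
tcp [ 0.5827 -0.2868  0.0885] [3.1381e+00 2.0000e-03 1.7031e+00] t 34.4667 open 0.501
[364.1, 224.0] 0.62 [ 0.4752812  -0.12526475  0.167     ]
```

Run:
```python
from h import *
p,s=look(['cap_b_mid'],'wrist','pics/w10.png')
for r in silhouettes(p,'cap_b_mid')[:3]:
    m=r["region"]; w=m&(p["pixels"].min(2)>110); ys,xs=np.nonzero(w)
    if len(xs): print(r["conf"],len(xs),xs.mean(),ys.mean(),at(p,(xs.mean(),ys.mean()),.034,s))
t=grab_frame("top")
o=np.vstack([p["pixels"][150:450],cv2.resize(t["pixels"][160:260,240:453],(640,300),interpolation=cv2.INTER_CUBIC)])
cv2.imwrite("pics/c10.png",cv2.resize(o,(640,600)))
```

```text
tcp [ 0.5824 -0.2871  0.0885] [3.1382e+00 2.4000e-03 1.7028e+00] t 34.5667 open 0.501
0.57 454 132.18942731277534 308.30396475770925 [ 0.47720657 -0.33078908  0.034     ]
```

View pics/c10.png

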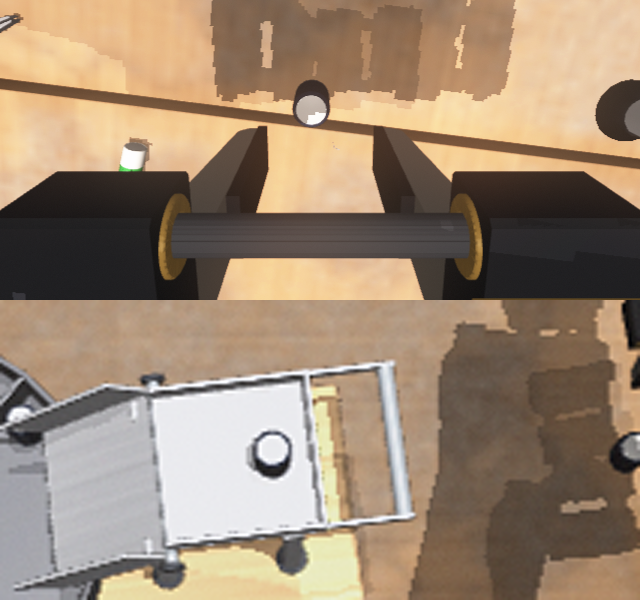

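The top crop shows the first capacitor standing in the tray. The wrist crop shows the second between the fingers at (312,261), about 4 mm to the left.

```bash
python3 -m creep '[[0.05,-0.4,1.6,0,0],[0,0,1.6,0,0],[0,0,1.7,0,0],[0,0,1.6,0,0],[0,0,0,0,0],[0,0,0,0,-0.3],[0,0,0,0,-0.4],[0,0,0,0,-0.45],[0,0,0,0,-0.5],[0,0,0,0,-0.6],[0,0,0,0,-1],[0,0,0,0,-1],[0,0,0,0,-1],[0,0,0,0,-1]]'
```

```text
time: 35.93
tcp_pos: [0.5775, -0.2869, 0.0219]
orientation: [3.14, 0.001, 1.703]
ft_force: [-1.6, -0.4, 5.9]
opening: 0.225
grasp_force: 30.0
```

```bash
python3 -m creep '[[0,0,-1,0,-1],[0,0,-3,0,-1],[0,0,-3,0,-1],[0,0,-3,0,-1],[0,0,-3,0,-1],[0,0,-3,0,-1],[0,0,-3,0,-1],[0,0,-3,0,-1],[3.08,0.05,0,0,-1],[3.08,0.05,0,0,-1],[3.08,0.05,0,0,-1],[3.08,0.05,0,0,-1],[3.08,0.05,0,0,-1],[3.08,0.05,0,0,-1],[3.08,0.05,0,0,-1],[3.08,0.05,0,0,-1],[3.08,0.05,0,0,-1],[0,0,0,0,-1],[0,0,0,0,-1]]'
```

```text
time: 37.52
tcp_pos: [0.5444, -0.0092, 0.2414]
orientation: [3.141, 0.0, 1.707]
ft_force: [0.8, 0.0, -0.4]
opening: 0.221
grasp_force: 30.0
```

```bash
python3 -m creep '[[0,0,1.5,0,-1],[0,0,1.5,0,-1],[0,0,1.5,0,-1],[0,0,1.5,0,-1],[0,0,0.4,0,-1],[0,0,0,0,-1],[0,0,0,0,-1]]'
```

```text
time: 38.1
tcp_pos: [0.5451, -0.012, 0.1772]
orientation: [3.142, 0.0, 1.702]
ft_force: [-0.8, 0.1, -0.5]
opening: 0.222
grasp_force: 30.0
```

```bash
python3 -m creep '[[0,0,0.25,0,-1],[0,0,0,0,-0.45],[0,0,0,0,-0.35],[0,0,0,0,-0.3],[0,0,0,0,-0.3],[0,0,0,0,-0.3],[0,0,-1,0,-0.3],[0,0,-2,0,-0.3],[0,0,-3,0,-0.3],[0,0,-3,0,-0.3],[0,0,0,0,-0.3],[-2.7,0,0,0,-0.4],[-2.7,0,0,0,-0.4],[-2.7,0,0,0,-0.4],[-2.7,0,0,0,-0.4],[0,0,0,0,-0.4]]'
python3 -m creep '[[0,0,0,7,-0.4],[0,0,0,7,-0.4],[0,0,0,7,-0.4],[0,0,0,7,-0.4],[0,0,0,7,-0.4],[0,0,0,7,-0.4],[0,0,0,7,-0.4],[0,0,0,7,-0.4],[0,0,0,7,-0.4],[0,0,0,7,-0.4],[0,0,0,7,-0.4],[0,0,0,7,-0.4],[0,0,0,7,-0.4],[0,0,0,0,-0.4]]'
python3 - <<'E'
from h import *
p,s=look(['bail'],'wrist','pics/w11.png')
t=grab_frame("top")
for r in landmark_of(t,'bail'): print(r['pixel'],at(t,r['pixel'],.16))
print(proj(p,s,np.r_[s["tcp_pos"][:2],.16]))
o=np.vstack([p["pixels"][120:420],cv2.resize(t["pixels"][160:260,240:453],(640,300),interpolation=cv2.INTER_CUBIC)])
cv2.imwrite("pics/c11.png",o)
E
```

```text
time: 39.43
tcp_pos: [0.5591, -0.1251, 0.2642]
orientation: [-3.141, 0.003, 1.695]
ft_force: [-0.5, -1.0, -1.0]
opening: 0.3
grasp_force: 0.0
time: 40.6
tcp_pos: [0.5591, -0.1178, 0.2648]
orientation: [3.141, -0.0, 0.112]
ft_force: [-0.2, 0.5, 0.8]
opening: 0.302
grasp_force: 0.0
wrist bail [321.6 245.7] 0.72 [ 0.5561 -0.1187  0.16  ]
tcp [ 0.5591 -0.1178  0.2648] [ 3.1414e+00 -3.0000e-04  1.1210e-01] t 40.6 open 0.302
[485.8, 268.4] [ 0.44577811 -0.31428151  0.16      ]
[318.6, 213.8] [ 0.54388377 -0.02765617  0.16      ]
[320.7012583  241.43533321]
```

View pics/c11.png

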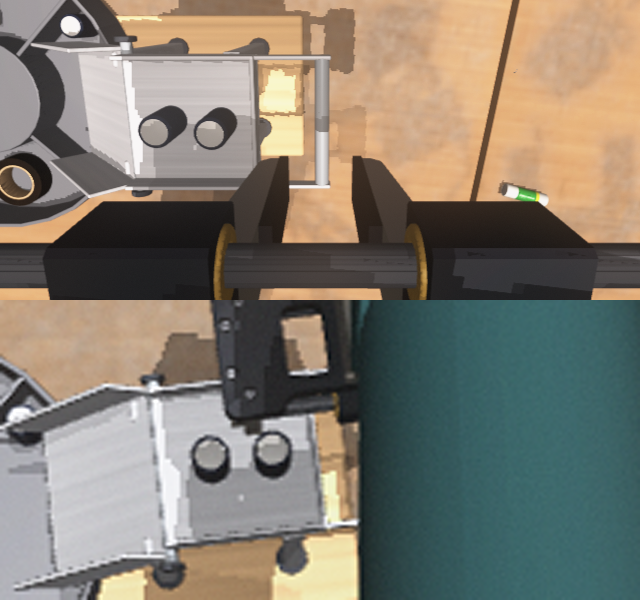

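Both capacitors stand in the tray. The bail, at column 321, is centred between the fingers at columns 290 and 352. Now I'll descend and grip it.

```bash
python3 -m creep '[[0,0,2.6,0,-0.4],[0,0,2.6,0,-0.4],[0,0,2.7,0,-0.4],[0,0,2.7,0,-0.4],[0,0,0,0,-0.4],[0,0,0,0,-0.6],[0,0,0,0,-0.7],[0,0,0,0,-0.8],[0,0,0,0,-1],[0,0,0,0,-1],[0,0,0,0,-1]]'
python3 - <<'E'
import numpy as np
t=np.linspace(0,1.06,25)
y=-.139*np.cos(t)+.010*np.sin(t)*1; 
# tray lifts: bail at (-.139,.010), rotate so -y end rises; normal tilts to +y
y=-.139*np.cos(t)+.010*np.sin(t); z=.139*np.sin(t)+.010*np.cos(t)
# tool y = -feeder y ; tool z = down
print(np.round(np.c_[-np.diff(y),-np.diff(z)]*100,2).tolist())
E
```

```text
time: 41.72
tcp_pos: [0.5603, -0.1187, 0.1605]
orientation: [3.14, -0.003, 0.115]
ft_force: [-1.1, -0.8, 5.7]
opening: 0.004
grasp_force: 2.9
[[-0.06, -0.61], [-0.08, -0.61], [-0.11, -0.61], [-0.14, -0.6], [-0.16, -0.59], [-0.19, -0.59], [-0.22, -0.58], [-0.24, -0.57], [-0.27, -0.55], [-0.29, -0.54], [-0.31, -0.53], [-0.34, -0.51], [-0.36, -0.5], [-0.38, -0.48], [-0.4, -0.47], [-0.42, -0.45], [-0.44, -0.43], [-0.46, -0.41], [-0.48, -0.39], [-0.49, -0.37], [-0.51, -0.34], [-0.52, -0.32], [-0.54, -0.3], [-0.55, -0.27]]
```

The gripper shut without the bail. I've used up my picture views, one more than the ten allowed, so from here I'll rely on numbers only.

Run:
```python
from h import *
for c in ("wrist","scene","top"):
    p,s=look(['bail','tray_floor','tray_hinge'],c)
    for n in ('bail','tray'):
        for r in silhouettes(p,n)[:1]:
            b,a=np.nonzero(r["region"]); print(n,'sil',r["conf"],r["pixel"],a.min(),a.max(),b.min(),b.max())
    if c!="top":
        im=p["pixels"]; L=cv2.createLineSegmentDetector().detect(cv2.cvtColor(im,cv2.COLOR_BGR2GRAY))[0][:,0]
        if c=="wrist":
            for l in L:
                if np.hypot(*(l[:2]-l[2:]))>40 and 150<l[0]<480 and max(l[1],l[3])<330: print(np.round(l))
    print(proj(p,s,np.r_[s["tcp_pos"][:2],.16]),s["ft_force"])
```

```text
wrist tray_floor [123.4 290.7] 0.86 [ 0.5483 -0.0256  0.15  ]
wrist tray_hinge [ 26.4 290.7] 0.79 [0.543  0.0201 0.15  ]
wrist tray_hinge [578.8 365.8] 0.45 [ 0.5344 -0.251   0.15  ]
tcp [ 0.5603 -0.1187  0.1605] [ 3.14   -0.0032  0.1146] t 41.7167 open 0.004
bail sil 0.89 [126.1, 247.4] 0 335 191 363
tray sil 0.85 [131.0, 244.7] 0 335 191 363
[270. 320. 291. 280.]
[371. 321. 469. 321.]
[209. 199.   1. 198.]
[179. 321. 298. 321.]
[349. 280. 370. 320.]
[334. 198. 212. 198.]
[212. 203. 281. 202.]
[216. 318. 209. 201.]
[168. 190. 224. 173.]
[231. 195. 293. 195.]
[282. 203. 332. 203.]
[332. 221. 332. 276.]
[309. 312. 308. 242.]
[196.  94. 237.  99.]
[291. 136. 156. 135.]
[221. 206. 226. 313.]
[166. 207. 121. 206.]
[294. 193. 294. 142.]
[205. 204. 209. 274.]
[154. 265. 194. 269.]
[311. 206. 312. 273.]
[330. 279. 333. 326.]
[321.08789033 295.7437281 ] [-1.06071    -0.80534726  5.67208825]
scene bail [328.1 213. ] 0.66 [ 0.5612 -0.1183  0.16  ]
scene tray_floor [304.7 243.5] 0.76 [ 0.5463 -0.0216  0.15  ]
scene tray_hinge [295.  249.8] 0.8 [0.5496 0.0046 0.15  ]
tcp [ 0.5603 -0.1187  0.1605] [ 3.14   -0.0032  0.1146] t 42.0167 open 0.006
bail sil 0.95 [309.5, 239.5] 273 350 205 262
tray sil 0.91 [308.8, 236.5] 273 350 205 263
[328.54490331 213.06805358] [-0.69138675  0.08054129  5.73922185]
top tray_floor [318.1 213. ] 0.83 [ 0.5473 -0.0266  0.15  ]
top tray_hinge [289.9 217.4] 0.92 [0.5398 0.0233 0.15  ]
tcp [ 0.5603 -0.1187  0.1605] [ 3.14   -0.0032  0.1146] t 42.3167 open 0.003
bail sil 0.7 [314.2, 219.3] 291 359 183 242
tray sil 0.84 [316.1, 220.6] 289 360 183 242
[370.43714616 204.14384181] [-1.16089253e+00  2.97251587e-04  5.22378032e+00]
```

The fingers closed on top of the bar, so the tips reach less far than I assumed. I'll rise, open and regrip 13 mm lower.

```bash
python3 -m creep '[[0,0,-2,0,-1],[0,0,0,0,-0.4],[0,0,0,0,-0.4],[0,0,0,0,-0.4],[0,0,0,0,-0.4],[0,0,1.7,0,-0.4],[0,0,1.6,0,-0.4],[0,0,0,0,-0.4],[0,0,0,0,-0.6],[0,0,0,0,-0.7],[0,0,0,0,-0.8],[0,0,0,0,-1],[0,0,0,0,-1],[0,0,0,0,-1]]'
```

```text
time: 43.78
tcp_pos: [0.5597, -0.1188, 0.1461]
orientation: [3.141, -0.002, 0.114]
ft_force: [1.4, -1.9, 1.4]
opening: 0.097
grasp_force: 30.0
```

```bash
python3 -m creep '[[0,-0.06,-0.61,0,-1],[0,-0.08,-0.61,0,-1],[0,-0.11,-0.61,0,-1],[0,-0.14,-0.6,0,-1],[0,-0.16,-0.59,0,-1],[0,-0.19,-0.59,0,-1]]'
python3 -m creep '[[0,-0.22,-0.58,0,-1],[0,-0.24,-0.57,0,-1],[0,-0.27,-0.55,0,-1],[0,-0.29,-0.54,0,-1],[0,-0.31,-0.53,0,-1],[0,-0.34,-0.51,0,-1],[0,-0.36,-0.5,0,-1],[0,-0.38,-0.48,0,-1],[0,-0.4,-0.47,0,-1]]'
```

```text
time: 44.28
tcp_pos: [0.5587, -0.1115, 0.1825]
orientation: [3.14, -0.001, 0.114]
ft_force: [4.4, -3.5, -1.4]
opening: 0.098
grasp_force: 30.0
time: 45.03
tcp_pos: [0.5558, -0.0848, 0.2305]
orientation: [3.138, -0.002, 0.114]
ft_force: [2.5, -7.6, 2.0]
opening: 0.098
grasp_force: 30.0
```

```bash
python3 -m creep '[[0,-0.42,-0.45,0,-1],[0,-0.44,-0.43,0,-1],[0,-0.46,-0.41,0,-1],[0,-0.48,-0.39,0,-1],[0,-0.49,-0.37,0,-1],[0,-0.51,-0.34,0,-1],[0,-0.52,-0.32,0,-1],[0,-0.54,-0.3,0,-1],[0,-0.3,-0.15,0,-1],[0,0,0,0,-1],[0,0,0,0,-1],[0,0,0,0,-1]]'
python3 - <<'E'
from h import *
for c in ("top","scene"):
    p,s=look([],c)
    for r in landmark_of(p,'cap_a_mid')[:5]: print(r['pixel'],round(r['conf'],2),'bin',at(p,r['pixel'],.034),'tray',at(p,r['pixel'],.19))
E
```

```text
time: 46.03
tcp_pos: [0.5514, -0.0437, 0.2633]
orientation: [3.137, -0.004, 0.113]
ft_force: [1.6, -7.3, 9.9]
opening: 0.096
grasp_force: 30.0
tcp [ 0.5514 -0.0437  0.2633] [ 3.1374 -0.0037  0.1135] t 46.0333 open 0.096
[251.1, 234.2] 0.72 bin [0.52873359 0.1087069  0.034     ] tray [0.50402483 0.08565825 0.19      ]
tcp [ 0.5514 -0.0437  0.2633] [ 3.1374 -0.0037  0.1134] t 46.1333 open 0.097
[294.4, 254.0] 0.74 bin [ 0.63075464 -0.08308781  0.034     ] tray [0.51217133 0.04874202 0.19      ]
[270.0, 326.0] 0.68 bin [0.53225853 0.11081251 0.034     ] tray [0.43141945 0.20771091 0.19      ]
```

```bash
python3 -m creep '[[0,0,0,0,-1],[0,0,0,0,-1],[0,0,0,0,-1],[0,0,0,0,-1],[0,0,0,0,-1],[0,0,0,0,-1]]'
python3 - <<'E'
from h import *
for c in ("top","scene","wrist"):
    p,s=look([],c)
    for r in silhouettes(p,'cap_a_mid')[:5]:
        b,a=np.nonzero(r["region"]); print(r['pixel'],round(r['conf'],2),a.min(),a.max(),b.min(),b.max(),'bin',at(p,r['pixel'],.034,s),'hinge',at(p,r['pixel'],.165,s))
E
```

```text
time: 46.73
tcp_pos: [0.5514, -0.0438, 0.2633]
orientation: [3.137, -0.004, 0.113]
ft_force: [1.6, -6.8, 9.3]
opening: 0.101
grasp_force: 30.0
tcp [ 0.5514 -0.0438  0.2633] [ 3.1374 -0.0036  0.1134] t 46.7333 open 0.101
[249.0, 233.7] 0.57 241 257 229 240 bin [0.52977066 0.11287777 0.034     ] hinge [0.50889359 0.09300782 0.165     ]
tcp [ 0.5514 -0.0438  0.2632] [ 3.1374 -0.0036  0.1133] t 46.8333 open 0.099
[270.5, 326.9] 0.52 262 278 321 335 bin [0.52991294 0.1119781  0.034     ] hinge [0.44558881 0.19317158 0.165     ]
tcp [ 0.5514 -0.0438  0.2633] [ 3.1374 -0.0036  0.1134] t 46.9333 open 0.098
[154.7, 213.4] 0.57 142 165 200 225 bin [0.5321843  0.11789735 0.034     ] hinge [0.55991643 0.06838967 0.165     ]
```

Run:
```python
from h import *
v=np.array([.5418,.0193,.112]); ex=np.array([np.cos(v[2]),np.sin(v[2]),0]); ey=np.array([-ex[1],ex[0],0]); h=np.array([v[0],v[1],.15])
p,s=look([],'scene'); im=p["pixels"]; ref=cv2.imread("pics/scene0.png")
def rect(yz):  # rectified map: rows along y, columns across
    f=np.float32
    src=[]
    for x,(y,z) in ((-.046,yz[0]),(.046,yz[0]),(.046,yz[1]),(-.046,yz[1])):
        src.append(proj(p,s,h+ex*x+ey*y+np.array([0,0,z])))
    M=cv2.getPerspectiveTransform(f(src),f([(0,0),(24,0),(24,16),(0,16)]))
    return [cv2.cvtColor(cv2.warpPerspective(i,M,(24,16),flags=cv2.INTER_AREA),cv2.COLOR_BGR2GRAY) for i in (im,ref)]
t=1.05
for nm,yz in (("chute",((0,0),(.076,-.076))),("tray tilted",((-.09*np.cos(t),.09*np.sin(t)),(0,0)))):
    a,b=rect(yz); print(nm,"now"); print(a[::2,::2]); 
    if nm=="chute": print("ref"); print(b[::2,::2])
```

```text
tcp [ 0.5514 -0.0438  0.2633] [ 3.1374 -0.0036  0.1134] t 47.0333 open 0.098
chute now
[[ 93  87 101 103 103  99 116 117 113 114 113 109]
 [ 83  85 116 115 115 117 133 130 134 135 134 127]
 [ 83  86 115 115 116 121 133 130 134 135 133 136]
 [ 84  86 115 115 116 121 133 131 136 137 133 137]
 [ 83  87 115 116 117 132 135 131 136 137 134 135]
 [ 82 106 116 118 117 119 135 133 137 139 134 138]
 [ 91 103 116 118 119 127 136 134 138 139 135 137]
 [ 93 107 150 169 153 185 186 137 139 139 136 139]]
ref
[[136 154 150 145 145 145 141 141 142 142 138 138]
 [ 88 100 174 172 173 176 174 170 176 176 174 185]
 [ 88  99 172 172 174 176 175 169 176 176 174 179]
 [ 88 101 172 172 174 176 174 171 176 178 174 177]
 [ 88  95 172 174 175 176 176 171 178 179 174 176]
 [ 88 101 174 175 176 178 176 173 179 180 175 179]
 [ 87  97 174 177 177 179 176 174 180 181 176 178]
 [ 88 101 175 178 178 182 176 176 181 182 177 180]]
tray tilted now
[[ 97 105 111 107 110 109 107 110 112 109 116 121]
 [101 109 112 113 113 111 113 112 112 113 112 110]
 [ 93 102 111 112 112 110 111 110 112 112 113 109]
 [ 95 106 112 111 111 109 111 111 118 113 116 114]
 [ 93 100 110 113 112 109 111 112 124 124 124 115]
 [ 94 102 111 113 111 109 111 114 124 124 124 117]
 [ 97  96 111 114 112 109 111 123 124 124 125 118]
 [ 95  98 111 114 112 109 112 124 124 125 125 115]]
```

Tray and chute are clear. Now I'll lower the tray along the reversed arc.

```bash
python3 -m creep '[[0,0.3,0.15,0,-1],[0,0.54,0.3,0,-1],[0,0.52,0.32,0,-1],[0,0.51,0.34,0,-1],[0,0.49,0.37,0,-1],[0,0.48,0.39,0,-1],[0,0.46,0.41,0,-1],[0,0.44,0.43,0,-1],[0,0.42,0.45,0,-1],[0,0.4,0.47,0,-1],[0,0.38,0.48,0,-1],[0,0.36,0.5,0,-1],[0,0.34,0.51,0,-1],[0,0.31,0.53,0,-1],[0,0.29,0.54,0,-1],[0,0.27,0.55,0,-1]]'
python3 -m creep '[[0,0.24,0.57,0,-1],[0,0.22,0.58,0,-1],[0,0.19,0.59,0,-1],[0,0.16,0.59,0,-1],[0,0.14,0.6,0,-1],[0,0.11,0.61,0,-1],[0,0.08,0.61,0,-1],[0,0.06,0.55,0,-1],[0,0,0,0,-1],[0,0,0,0,-1]]'
```

```text
time: 48.42
tcp_pos: [0.5583, -0.107, 0.1936]
orientation: [3.141, -0.002, 0.114]
ft_force: [2.2, -4.7, 2.9]
opening: 0.092
grasp_force: 30.0
time: 49.25
tcp_pos: [0.5596, -0.1187, 0.146]
orientation: [3.141, -0.001, 0.114]
ft_force: [3.1, -3.8, 0.5]
opening: 0.097
grasp_force: 30.0
```

Level. I'll release gently to a narrow opening, rise clear, then check.

```bash
python3 -m creep '[[0,0,0,0,-0.7],[0,0,0,0,-0.55],[0,0,0,0,-0.4],[0,0,0,0,-0.4],[0,0,0,0,-0.4],[0,0,-1,0,-0.4],[0,0,-2,0,-0.4],[0,0,-3,0,-0.4],[0,0,-3,0,-0.4],[0,0,-3,0,-0.4],[0,0,-3,0,-0.4],[-3,0,0,0,-0.4],[-3,0,0,0,-0.4],[-3,3,0,0,-0.4],[0,3,0,0,-0.4],[0,3,0,0,-0.4],[0,3,0,0,-0.4],[0,0,0,0,-0.4]]'
python3 - <<'E'
from h import *
for c in ("top","scene"):
    p,s=look(["tray_floor","bail","axis","cap_bin","chute_drop","cell_mid"],c)
    for r in silhouettes(p,'cap_a_mid')[:5]:
        b,a=np.nonzero(r["region"]); print(r['pixel'],round(r['conf'],2),a.min(),a.max(),b.min(),b.max(),'bin',at(p,r['pixel'],.03,s))
E
```

```text
time: 50.75
tcp_pos: [0.4828, -0.2537, 0.2965]
orientation: [3.139, -0.0, 0.106]
ft_force: [0.1, -1.1, -1.1]
opening: 0.3
grasp_force: 0.0
top tray_floor [321.2 212.8] 0.68 [ 0.5476 -0.032   0.15  ]
top bail [368.6 204.8] 0.58 [ 0.5592 -0.1154  0.16  ]
top axis [202.4 233.5] 0.64 [0.5271 0.1995 0.058 ]
top cap_bin [253.9 235.7] 0.97 [0.5283 0.1055 0.017 ]
top chute_drop [253.  226.6] 0.74 [0.5374 0.0997 0.072 ]
top cell_mid [485.7 268.8] 0.72 [ 0.4589 -0.3576  0.007 ]
tcp [ 0.4828 -0.2537  0.2965] [ 3.1389 -0.      0.1064] t 50.75 open 0.3
[484.4, 268.6] 0.7 474 495 263 272 bin [ 0.45723988 -0.34854808  0.03      ]
[248.4, 232.9] 0.65 241 258 229 241 bin [0.53202613 0.11470183 0.03      ]
scene tray_floor [305.6 241.8] 0.56 [ 0.5482 -0.0268  0.15  ]
scene bail [327.5 213.7] 0.8 [ 0.5608 -0.1157  0.16  ]
scene bail [292.9 253.6] 0.46 [0.538  0.0242 0.16  ]
scene axis [245.3 345.1] 0.95 [0.5223 0.1886 0.058 ]
scene cap_bin [273.6 327. ] 0.61 [0.5357 0.0979 0.017 ]
scene cap_bin [243.4 347.2] 0.52 [0.5484 0.1722 0.017 ]
scene chute_drop [270.4 311.2] 0.87 [0.5323 0.1055 0.072 ]
tcp [ 0.484  -0.246   0.2962] [-3.1416e+00 -2.0000e-04  1.1650e-01] t 51.15 open 0.299
[267.1, 327.9] 0.74 263 279 321 335 bin [0.53612838 0.11550357 0.03      ]
```

```bash
python3 -m creep '[[0,0,0,-7,-0.4],[0,0,0,-7,-0.4],[0,0,0,-7,-0.4],[0,0,0,-7,-0.4],[0,0,0,-7,-0.4],[0,0,0,-7,-0.4],[0,0,0,-7,-0.4],[0,0,0,-7,-0.4],[0,0,0,-7,-0.4],[0,0,0,-7,-0.4],[0,0,0,-7,-0.4],[0,0,0,-7,-0.4],[0,0,0,-7,-0.4]]'
python3 -m creep '[[3.2,0.6,0,0,-0.4],[3.2,0.6,0,0,-0.4],[3.2,0.6,0,0,-0.4],[3.2,0.6,0,0,-0.4],[3.2,0.6,0,0,-0.4],[3.2,0.6,0,0,-0.4],[3.2,0.6,0,0,-0.4],[3.2,0.6,0,0,-0.4],[3.2,0.6,0,0,-0.4],[3.2,0.6,0,0,-0.4],[3.2,0.6,0,0,-0.4],[3.2,0.6,0,0,-0.4],[3.2,0.6,0,0,-0.4],[0,0,0,0,-0.4],[0,0,0,0,-0.4]]'
python3 - <<'E'
from h import *
ang()
p,s=look([],'wrist','pics/w12.png')
for r in silhouettes(p,'cap_a_mid')[:6]:
    b,a=np.nonzero(r["region"]); print(r['pixel'],round(r['conf'],2),a.min(),a.max(),b.min(),b.max(),r["region"].sum(),at(p,r['pixel'],.03,s))
for r in landmark_of(p,'cap_bin')[:2]: print(r['pixel'],r['conf'])
E
```

```text
time: 52.63
tcp_pos: [0.4838, -0.2472, 0.296]
orientation: [-3.142, 0.0, 1.709]
ft_force: [0.1, 0.8, 0.1]
opening: 0.296
grasp_force: 0.0
time: 53.88
tcp_pos: [0.5058, 0.1775, 0.2958]
orientation: [-3.141, -0.001, 1.707]
ft_force: [0.9, -0.3, 0.4]
opening: 0.3
grasp_force: 0.0
[[51.2 52.1 50.4 50.8 50.9]
 [80.5 39.8 39.8 50.4 54. ]] median 50.90537893026681 [0.5058 0.1775 0.2958] 1.7070582865247377 53.8833
tcp [0.5062 0.1755 0.2957] [-3.141e+00  4.000e-04  1.704e+00] t 53.9333 open 0.297
[339.1, 173.3] 0.69 205 474 43 298 53346 [0.522649   0.21224742 0.03      ]
[334.4, 266.0] 0.6 322 347 248 280 628 [0.53219601 0.11063242 0.03      ]
[333.1, 269.6] 0.9
```

Run:
```python
from h import *
np.set_printoptions(linewidth=250)
w=cv2.imread("pics/w12.png",0); print("wrist rows 240-284 step3, cols 286-420 step4"); print(w[240:284:3,286:420:4])
p=grab_frame("scene"); g=cv2.cvtColor(p["pixels"],cv2.COLOR_BGR2GRAY)
print("scene rows 306-346 step2, cols 240-310 step2"); print(g[306:346:2,240:310:2])
ey=np.array([-.112,.994]);ex=np.array([.994,.112]);ax=np.array([.522,.1985])
for nm,r,x,z in (("lipL",-.105,-.049,.072),("lipR",-.105,.049,.072),("mid",-.095,0,.017),("rim",-.13,0,.057),("hubedge",-.055,0,.058)):
    X=np.r_[ax+r*ey+x*ex,z]; print(nm,X,proj(p,None,X))
```

```text
wrist rows 240-284 step3, cols 286-420 step4
[[197 219 220 220 220 221 220 221 220 196 197 221 221 221 220 220 201 182 219 219 220 219 218 219 215 211  89 145 185 215 215 214 213 212]
 [219 220 219 219 220 221 219 219 220 221 215 218 217 216 216 218 219 219 218 219 219 218 219 218 217 190 209 128 144 156 215 214 213 212]
 [219 220 219 213 219 220 219 219 220 219 205 108 110 139 152 219 220 219 219 219 219 217 217 217 216 216 178 155 144 145 214 213 212 212]
 [217 218 219 139 219 220 219 220 220 220 205  65 116 112 109 142 219 219 218 218 218 218 217 216 216 186 212 206  86 143 154 212 211 212]
 [219 218 217 139 217 219 219 220 219 218 172  73  78  73  95  86 219 218 218 217 217 184 217 216 216 145 215 154 208 111 141 182 211 212]
 [217 218 218 139 217 217 219 218 218 218  89  79  84  86  79 121 218 218 217 216 215 201 215 215 182 109 110 139 156 181 140 143 186 211]
 [217 218 218 138 185 216 218 218 217 218  65  76  85  89  77 170 217 216 217 216 202 183 215 214 182  87  61  66 116 199 107 142 141 176]
 [138 218 217 138 184 218 218 217 217 203  69  77  85  81  75 216 216 217 216 216 
[... 3538 characters left out ...]
27 127 127 126 127 127 128 128 123 128 129 128 123 127 130 129 126 120 126  91  56  55  53  54  55  54  54  54]
 [108 133 134 127 127 127 127 128 127 127 127 127 127 127 127 127 115 133 129 126 125  80  54  54  54  54  55  55  53  55  55  55  54  55  55]
 [ 98  99 157 146 129 128 127 127 127 127 128 128 129 129 129 128  74  52  53  55  55  55  55  54  55  55  55  55  56  55  56  55  55  55  54]]
lipL [0.485054 0.088642 0.072   ] [294.75181916 316.92836339]
lipR [0.582466 0.099618 0.072   ] [253.37783306 298.22072071]
mid [0.53264 0.10407 0.017  ] [272.71124928 329.57062331]
rim [0.53656 0.06928 0.057  ] [281.39031599 304.68719536]
hubedge [0.52816 0.14383 0.058  ] [259.21425226 329.01307969]
```

Run:
```python
from h import *
p=grab_frame("scene"); ax=np.array([.522,.1985])
for px in ((294,331),(271,328)):
    X=at(p,px,.028); d=X[:2]-ax; ey=np.array([-.112,.994]);ex=np.array([.994,.112])
    print(X,"r",np.hypot(*d),"across",d@ex,"along",d@ey)
ref=cv2.cvtColor(cv2.imread("pics/scene0.png"),cv2.COLOR_BGR2GRAY); np.set_printoptions(linewidth=200)
for r in silhouettes(p,'cap_a_mid')[:5]: print(r["pixel"],r["conf"],r["region"].sum())
t=read_state(); print(t["time"],t["tcp_pos"],t["ft_force"])
```

```text
[0.48972036 0.08840131 0.028     ] r 0.11473315887156316 across -0.044417018522212824 along -0.10582278183329263
[0.53107442 0.10982129 0.028     ] r 0.08914178818467546 across -0.0009120417296612346 along -0.0891629710727348
[268.4, 329.1] 0.69 212
54.2333 [0.50662668 0.1742145  0.29597387] [-0.49939927 -0.5354254   0.25748333]
```

```bash
python3 -c "
from bench import *
print(close_job())"
```

```text
the job is handed in; nothing more can be done
None
```

The job is handed in at about 54 s of the 72 s allowed: the carousel is within about 0.6° of square under the chute, the tray is level again, and the cell is still on the bench. One capacitor clearly lies in the right compartment; the second I placed there only from a dark shape under the chute lip in the scene image. I also viewed 11 pictures against the limit of 10.

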